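# Set the glaze-spray air regulator and lock it

## Robot

A 7-joint arm with a two-finger parallel gripper is mounted at the origin on the work surface. World frame = base frame: x ahead of the robot, y to its left, z up, the work surface at z = 0. Lengths are in m, angles in rad, forces in N, time in s.
With the tool pointing down it reaches from about 0.4 to 0.85 m from the base axis. Payload 4.4 kg.
Tool frame: the origin (TCP) lies at the very end of the fingers, on their centre line; the grasp point (between the pads) lies 19 mm behind it (manip.grip_point_offset is the distance from the TCP to the grasp point, in m); z points along the fingers, y is the line along which they close (so a half turn about z gives the same grasp; the last joint's range is limited). The gripper opens to 94 mm and grips with 3 to 60 N. Pads are 16 mm wide; open, the fingers measure 119 mm over their backs; the gripper's body (75 mm by 177 mm) begins 78 mm behind the grasp point.
Start: joints at [1.067, 0.628, 0.038, 1.517, -0.027, 0.996, -0.02], TCP at [0.276, -0.589, 0.205] pointing down, gripper open.
Joint ranges: [-3.06, 3.06], [-0.37, 2.12], [-1.25, 1.32], [0.18, 2.47], [-1.1, 4.24], [0.23, 1.98], [-2.94, 2.94]. Speed limits (rad/s): [2.57, 2.57, 3.14, 3.14, 3.14, 3.14, 3.14].

## Interface

Orientations are given as a 3x3 rotation matrix whose columns are the frame's x, y, z axes.
In Python, from rig import sensors, cams, workorder, manip gives the robot as it stands. The module is installed in compiled form; this text tells all that it offers.
- The arm moves only by the tool move_arm, never from a script. Its arguments are lists of equal length, an entry for each row: "delta_rot": the turn, a rotation vector about the world's x, y, z in degrees, a list of three; "dp": the shift along the world's x, y, z in cm, a list of three; "hand": the opening, from 0 (shut) to 1 (fully open). A call has exactly 8 rows; each row shifts and turns the commanded pose from where the row before left it; what a row does not reach is not made up. A row lasts 1/10 s, in which the tool goes at most 50 mm and 8.59 degrees, less where a joint would pass 70% of its speed; a pose out of reach is approached as far as the arm can. A call is refused whole if a number of a shift passes 5 or a number of a turn 8.59, either way. A call with a gripper value outside its range is refused whole. The fingers move at their own pace and stop on an object; "newtons" is the grip in N (left out, the last holds). Time passes only in rows, so rows that do not move let the fingers close, or fill a call up. It gives the time, the measured TCP pose, the force, the opening and the grip force at its end, in the units of the state.
- sensors.read_state(): the state, without advancing time (a new reading comes with each control period).
- cams.snapshot(name): name is "scene" or "side" or "wrist"; returns the picture (420x560x3 uint8, red, green, blue); there is no depth.
- cams.camera_params(name): a dict with "vertical_fov" (degrees; the focal length in pixels is half the picture's height over the tangent of half this angle, whatever the lens; pixels are square), "cx", "cy" (the principal point, pixels), "rvec" (rotation vector, rad) and "tvec" (3), from world to camera coordinates, as OpenCV has them. Camera axes: x right, y down, z forward; pixel columns grow to the right and rows downward; lengths in m; the calibration is good to about 2 mm. The wrist camera is an equidistant fisheye: a pixel r from the principal point sees the ray r / f radians off the axis. A picture is of the moment at which its call begins: read the wrist's pose just before it. camera_params takes no time and is no camera call; for the wrist camera it gives the pose at the moment of the call.
- workorder.close_job(): hands the job in; it is judged then, once.
The state is a dict: "time": time; "joints": joint angles; "dq": joint speeds; "joint_efforts": joint torques, N m; "tcp_pos": TCP position; "orientation": TCP orientation; "wrist_force": force on the tool from outside, world axes, zero at the start; "ft_torque": the same for the moment, N m; "grip_width": opening from 0.0 (shut) to 1.0 (fully open); "finger_force": force on a finger pad.
Only numpy, scipy, OpenCV 4.12 (cv2) and the standard library are available. Lean on these libraries where they do the work, as an engineer would, in place of code of your own. Each camera call takes 0.05 s, during which the arm holds its last target. There are 200 camera calls.

## Task

On the glazing bench, turn the knob of the spray-air regulator clockwise until its white pointer stands exactly at the dark metal setting mark on the dial, then slide the steel lock cover along its rails fully home over the knob. Do not shift the setting mark, and leave the pots and other things around the regulator undisturbed.

Things in the scene. Friction and masses are not known exactly. Their poses are not given: they have to be found in the camera images.
- console: Stand of the air regulator, fixed to the bench: base plate 200 x 350 mm, origin at the centre of its underside, x away from the operator, y to the operator's left. It carries a grey box whose top panel slopes 35 degrees, facing up and towards the robot.
- panel_mid (a point): Middle of the sloping panel face (190 mm up the slope x 360 mm wide), 102 mm straight above the console origin. Its axes are the panel axes: x up the slope, y to the operator's left, z square out of the panel. Two rails 50 mm high, 14 mm thick run along y at panel x = -85 and 85 mm (156 mm clear between them); an end bar as high joins them at panel y = -180 mm.
- regulator_knob (a joint): Turn of the knob in rad, 0 (pointer at lower left, 135 degrees from up-slope) to 4.7; grows clockwise as seen looking at the panel. Stiff (about 0.08 N m): it stays where left.
- knob_grip (a point): Middle of the knob's bar grip, on the knob's axis, 36 mm out from the panel at panel (0, -90 mm); z is the panel normal. Black knob: 72 mm disc with a bar across it 68 mm long, 18 mm wide, 15 to 46 mm out from the panel. A white line on the bar's top and a white end show the pointer end; the bar lies along the line from the axis to pointer_tip.
- pointer_tip (a point): Tip of the knob's white pointer: 42 mm from the knob's axis, 10 mm out from the panel; turns with the knob.
- set_mark (a joint): Angle of the setting mark in rad, with the same zero and sense as regulator_knob: the knob is at the mark when both values are equal. Stiff ring, to be left alone.
- mark_tip (a point): Inner point of the setting mark (a dark steel tab, 25 mm long, 12 mm wide, 9 mm above the panel, on the ring round the knob), at the same radius (42 mm) and height (10 mm) as pointer_tip, so the two points coincide when the knob is set.
- lock_cover (a joint): Travel of the lock cover in m: 0 parked at the left end, 0.17 fully home at the right end over the knob (towards the console's -y). Starts within 30 mm of the parked end. Friction about 3 N, stays where left.
- cover_handle (a point): Grip point in the middle of the cover's handle, 83 mm out from the panel; axes as panel_mid; moves with the cover. Handle: upright fin 90 mm long up the slope, 14 mm thick along y, 60 to 94 mm out from the panel. Cover: flat steel plate 184 mm up the slope x 130 mm along y x 8 mm, top 60 mm out from the panel; it runs on the rails, above the knob.
- tumbler_a: Loose stoneware tumbler, 54 mm across, 100 mm high, cream over olive, left of the console; origin under its centre.
- tumbler_b: Loose stoneware tumbler, 54 mm across, 100 mm high, brown, right of the console; origin under its centre.
- tumbler_c: Loose stoneware tumbler, 54 mm across, 100 mm high, dark teal, behind the console; origin under its centre.
- tumbler_d: Loose stoneware tumbler, 54 mm across, 85 mm high, cream over olive, in front of the console to the left; origin under its centre.
- glaze_jar: Loose white jar, 72 mm across, 100 mm high, behind the console; origin under its centre.
- test_tile: Loose cream tile, 90 x 60 x 8 mm, lying in front of the console; origin under its centre.
- glaze_brush: Loose brush, 170 mm long, lying in front of the console; origin under its middle.

How it is judged:
By the outcome, as a careful person would: the job done as asked, in the order asked, and still so for the second after the job is handed in, with the robot touching nothing.
It also fails if it takes over 69 s, if anything falls off the work surface, if the arm or the gripper's body presses on something with over 40 N, if the wrist force passes 120 N, or if a joint passes its speed limit or range.

## Working session

There is one attempt and no reset: what is moved stays moved. The work goes in short steps, Python scripts to look and compute and a tool call to move; the robot and the scene stay as the last step left them, time stands still between calls to the robot, and variables do not carry over. Pictures are saved under pics/ and viewed, at most 10 in all, crops included, and the job is handed in when it is done.

Besides the shell and the picture viewer there is one more tool, called after "Request:" by a JSON object that holds its "name" and its "arguments". move_arm: Moves the arm, as the interface text tells. Its arguments: {"type":"object","properties":{"delta_rot":{"type":"array"},"dp":{"type":"array"},"hand":{"type":"array"},"newtons":{"type":"number"}},"required":["delta_rot","dp","hand"]}

```bash
mkdir -p pics
cat > h.py <<'E'
import numpy as np, cv2
from rig import sensors, cams, workorder, manip
def P(n):
    c=cams.camera_params(n); f=210/np.tan(np.radians(c["vertical_fov"])/2)
    R=cv2.Rodrigues(np.array(c["rvec"],float))[0]; return f,c["cx"],c["cy"],R,np.array(c["tvec"],float).ravel()
def proj(n,X,p=None):
    f,cx,cy,R,t=p or P(n); Y=np.atleast_2d(X)@R.T+t
    if n=="wrist":
        r=np.hypot(Y[:,0],Y[:,1])+1e-12; th=np.arctan2(r,Y[:,2]); return np.c_[cx+f*th*Y[:,0]/r,cy+f*th*Y[:,1]/r]
    return np.c_[cx+f*Y[:,0]/Y[:,2],cy+f*Y[:,1]/Y[:,2]]
def snap(n,name,crop=None,k=1):
    im=cams.snapshot(n)[:,:,::-1]; cv2.imwrite(f"pics/{name}_full.png",im)
    if crop: x0,y0,x1,y1=crop; im=im[y0:y1,x0:x1]
    cv2.imwrite(f"pics/{name}.png",cv2.resize(im,None,fx=k,fy=k,interpolation=cv2.INTER_CUBIC))
E
python3 - <<'E'
from h import *
for n in("scene","side","wrist"): snap(n,n); print(n,P(n))
a=cv2.imread("pics/scene.png");b=cv2.imread("pics/side.png")
s=sensors.read_state();print({k:np.round(v,3) for k,v in s.items()},manip.grip_point_offset)
E
```

```text
scene (np.float64(467.9759971233938), 279.5386154865768, 209.27816220105504, array([[ 0.7413914 ,  0.67088144,  0.01602766],
       [ 0.47395751, -0.50656361, -0.72024828],
       [-0.47508217,  0.54158232, -0.6935312 ]]), array([-0.45967422, -0.19232913,  1.56291312]))
side (np.float64(382.24542352309305), 281.77830434464556, 207.52005571440486, array([[-0.9674168 , -0.25281278, -0.01380015],
       [-0.15382989,  0.6301905 , -0.76104947],
       [ 0.20109975, -0.73412916, -0.64854704]]), array([0.58834462, 0.19171051, 0.75306806]))
wrist (np.float64(325.19226210127806), 279.7784713784192, 212.1106714616587, array([[ 0.42400957, -0.90565634, -0.00157195],
       [-0.87279423, -0.40908631,  0.2662304 ],
       [-0.24175631, -0.11151225, -0.96390814]]), array([-0.64878048, -0.02835905,  0.39207283]))
{'time': np.float64(0.15), 'joints': array([ 1.067,  0.629,  0.039,  1.518, -0.027,  0.996, -0.02 ]), 'dq': array([-0.   , -0.001, -0.001, -0.003, -0.002, -0.001,  0.003]), 'joint_efforts': array([ 1.0000e-03, -5.5008e+01,  1.1450e+00, -1.8682e+01, -5.2000e-02,
        2.1000e-02,  0.0000e+00]), 'tcp_pos': array([ 0.275, -0.588,  0.205]), 'orientation': array([[ 0.906,  0.424, -0.001],
       [ 0.424, -0.906,  0.001],
       [-0.   , -0.001, -1.   ]]), 'wrist_force': array([ 0.136,  0.756, -0.386]), 'ft_torque': array([-0.002, -0.016,  0.014]), 'finger_force': np.float64(0.0), 'grip_width': np.float64(1.0)} 0.0188
```

View pics/scene.png

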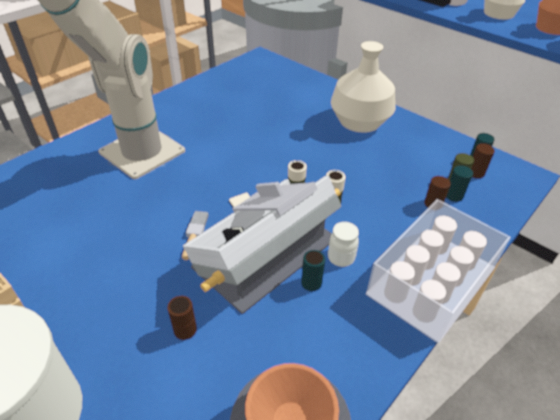

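View pics/side.png

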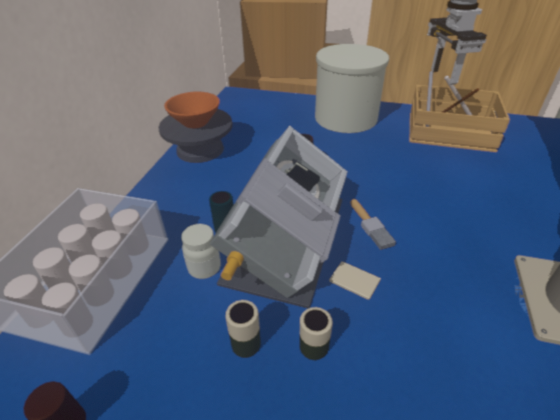

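Both views show the console at the middle of the bench: in scene around (265,235), in side around (285,215). The cover (grey plate with a fin) is near the left end and the black knob is uncovered. I'll enlarge both views to read corners.

Run:
```python
import cv2
a=cv2.imread("pics/scene.png")[160:300,180:350]; cv2.imwrite("pics/sc.png",cv2.resize(a,None,fx=4,fy=4,interpolation=2))
b=cv2.imread("pics/side.png")[120:305,205:365]; cv2.imwrite("pics/si.png",cv2.resize(b,None,fx=3.2,fy=3.2,interpolation=2))
```

```text
(no output)
```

View pics/sc.png

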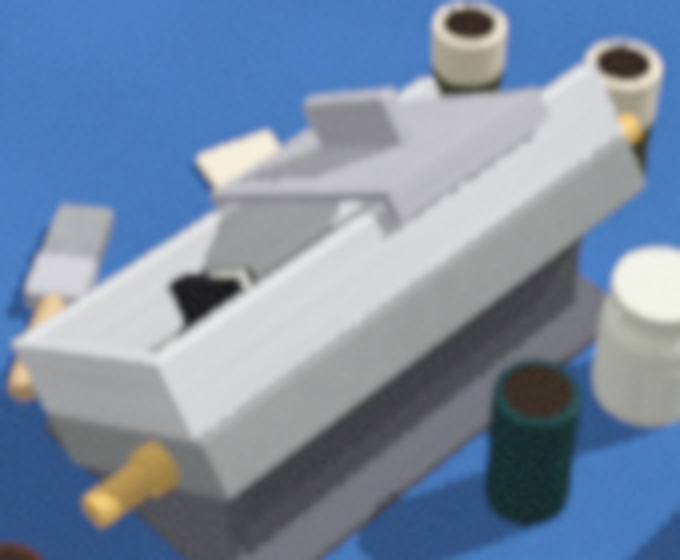

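View pics/si.png

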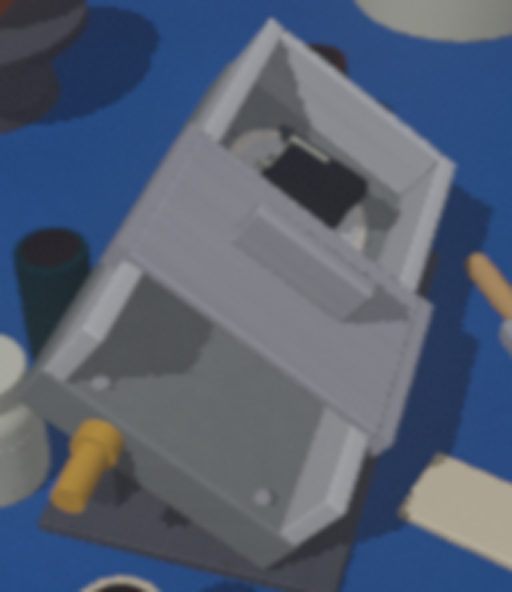

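```bash
cat >> h.py <<'E'
C,S=np.cos(np.radians(35)),np.sin(np.radians(35))
def Rp(yaw):
    c,s=np.cos(yaw),np.sin(yaw); Z=np.array([[c,-s,0],[s,c,0],[0,0,1]])
    return Z@np.array([[C,0,-S],[0,1,0],[S,0,C]])
def W(q,X): return np.array([q[0],q[1],.102])+np.atleast_2d(X)@Rp(q[2]).T
E
cat > fit.py <<'E'
from h import *
from scipy.optimize import least_squares
ps,pi=P("scene"),P("side")
si=lambda u,v:(205+u/3.2,120+v/3.2); sc=lambda u,v:(180+u/4,160+v/4)
def model(q):
    w,c=q[3],q[4]
    A=W(q,[[.092,w,.05],[-.092,w,.05],[.092,c-.065,.06],[-.092,c-.065,.06],[-.092,c+.065,.06],[0-.045,c,.094],[.045,c,.094]])
    B=W(q,[[-.092,w,.05],[.092,w,.0],[.092,.18,.0],[.092,c-.065,.06],[-.092,c-.065,.06],[.092,c+.065,.06]])
    return A,B
ua=np.array([si(272,18),si(455,165),si(200,125),si(432,305),si(385,437),si(373,292),si(262,205)])
ub=np.array([sc(13,343),sc(205,437),sc(642,182),sc(390,195),sc(218,190),sc(545,92)])
def res(q):
    A,B=model(q); return np.r_[(proj("side",A,pi)-ua).ravel(),(proj("scene",B,ps)-ub).ravel()]
r=least_squares(res,[.6,-.1,0,-.18,.08],loss="soft_l1")
if __name__=="__main__":
    print(np.round(r.x,4)); print(np.round(res(r.x).reshape(-1,2),1))
    print("cam",-ps[3].T@ps[4],-pi[3].T@pi[4])
    q=r.x
    for n,p,f in(("side",pi,"side"),("scene",ps,"scene")):
        im=cv2.imread(f"pics/{f}.png"); im=cv2.resize(im,None,fx=3,fy=3)
        K=[(0,-.09,.0)]+[(.036*np.cos(a),-.09+.036*np.sin(a),.015) for a in np.linspace(0,6.28,30)]
        for X in K: u=proj(n,W(q,X),p)[0]*3; cv2.circle(im,(int(u[0]),int(u[1])),1,(0,0,255),-1)
        for sx in(-1,1):
            for z in(0,.05):
                for o in (.092,.078):
                    u=proj(n,W(q,[[sx*o,q[3],z],[sx*o,.18,z]]),p)*3; cv2.line(im,*[tuple(int(v) for v in x) for x in u],(0,255,255),1)
        u=proj(n,W(q,[[.092,q[4]-.065,.06],[-.092,q[4]-.065,.06],[-.092,q[4]+.065,.06],[.092,q[4]+.065,.06]]),p)*3
        cv2.polylines(im,[u.astype(int)],True,(0,255,0),1)
        c=(600,330,1110,930) if n=="side" else (530,470,1060,910)
        cv2.imwrite(f"pics/ov_{n}.png",im[c[1]:c[3],c[0]:c[2]])
E
python3 fit.py
```

```text
[ 0.6089 -0.0306 -0.0505 -0.1909  0.0459]
[[ -1.   -0.2]
 [ -0.2   0.2]
 [  0.2   2. ]
 [ -4.2  -2. ]
 [ -3.2  -0.1]
 [  0.1   0.1]
 [ -1.6  -0.4]
 [  0.1  -1. ]
 [ -1.6   0. ]
 [ -1.  -15.2]
 [ -2.3  -1.8]
 [  0.2   0. ]
 [ -3.5  -1.4]]
cam [ 1.1744665  -0.63548615  0.95277179] [0.44722348 0.58077612 0.64242049]
```

```bash
sed -i 's/,\[.092,.18,.0\]//; s/,sc(642,182)//' fit.py; python3 fit.py; python3 -c "
import cv2,numpy as np
a=cv2.imread('pics/ov_side.png');b=cv2.imread('pics/ov_scene.png');a=cv2.resize(a,None,fx=.72,fy=.72)
b=cv2.resize(b,None,fx=.8,fy=.8)
c=np.zeros((600,800,3),'uint8');c[:a.shape[0],:a.shape[1]]=a;c[:b.shape[0],a.shape[1]:a.shape[1]+b.shape[1]]=b[:,:800-a.shape[1]];cv2.imwrite('pics/ov.png',c)"
```

```text
[ 0.6068 -0.0589 -0.0417 -0.1623  0.075 ]
[[-1.4 -0.1]
 [-0.5 -0.1]
 [ 0.4  2.3]
 [-3.9 -2.1]
 [-2.1  0. ]
 [ 0.8  0.2]
 [-1.  -0.1]
 [ 0.1 -0.7]
 [-1.1 -0. ]
 [-2.2 -2.2]
 [-0.1 -0.1]
 [-3.7 -1.9]]
cam [ 1.1744665  -0.63548615  0.95277179] [0.44722348 0.58077612 0.64242049]
```

View pics/ov.png

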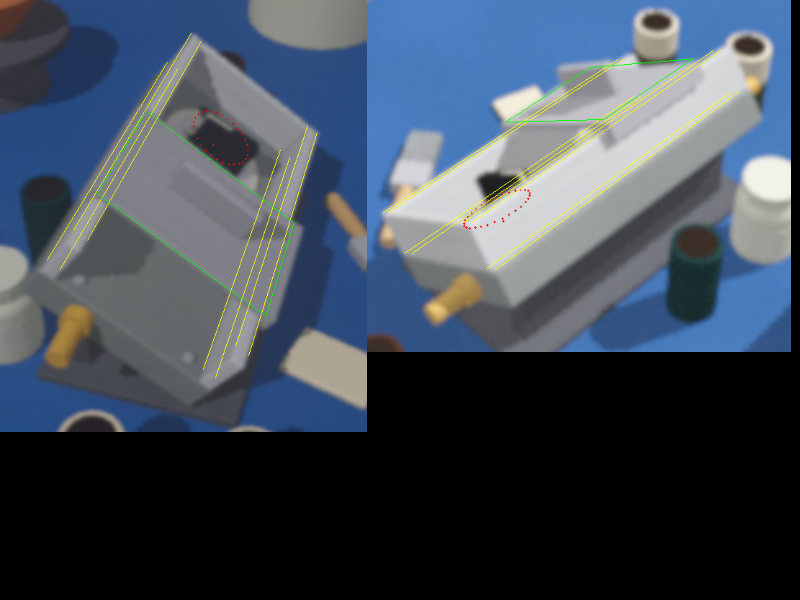

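```bash
python3 - <<'E'
import re
s=open("fit.py").read()
s=s.replace("    return A,B","    c0,s0=np.cos(q[2]),np.sin(q[2]); G=lambda x,y,z:np.array([[q[0]+c0*x-s0*y,q[1]+s0*x+c0*y,z]])\n    zb=.008\n    A=np.r_[A,G(-.1,.175,zb),G(.1,.175,zb),W(q,[[.095,.18,0]])]\n    B=np.r_[B,G(.1,-.175,zb),G(.1,.175,zb)]\n    return A,B",1)
s=s.replace("si(262,205)]","si(262,205),si(338,590),si(42,524),si(22,385)]").replace("sc(545,92)]","sc(545,92),(245,298.5),(331.5,232.5)]")
open("fit.py","w").write(s)
E
python3 fit.py; python3 -c "
import cv2
a=cv2.imread('pics/scene.png')[220:310,200:340]; cv2.imwrite('pics/base.png',cv2.resize(a,None,fx=4,fy=4,interpolation=2))"
python3 -c "
import cv2,numpy as np
a=cv2.imread('pics/ov_side.png');b=cv2.imread('pics/base.png');a=cv2.resize(a,None,fx=.6,fy=.6);b=b[:,:480]
c=np.zeros((600,800,3),'uint8');c[:a.shape[0],:a.shape[1]]=a;c[:b.shape[0],a.shape[1]:a.shape[1]+b.shape[1]]=b;cv2.imwrite('pics/ov2.png',c)"
```

```text
[ 0.6069 -0.0356 -0.0325 -0.1854  0.0524]
[[-1.8 -0. ]
 [-0.7 -0.3]
 [ 0.6  2.7]
 [-3.5 -2.1]
 [-1.1  0.1]
 [ 1.5  0.3]
 [-0.4  0.2]
 [-0.   3.8]
 [-1.8  1.9]
 [ 4.4 -1.8]
 [ 0.  -0.4]
 [-0.6 -0. ]
 [-2.1 -2.6]
 [-0.4 -0.2]
 [-4.1 -2.5]
 [-0.6 13.2]
 [ 6.   2.4]]
cam [ 1.1744665  -0.63548615  0.95277179] [0.44722348 0.58077612 0.64242049]
```

View pics/ov2.png

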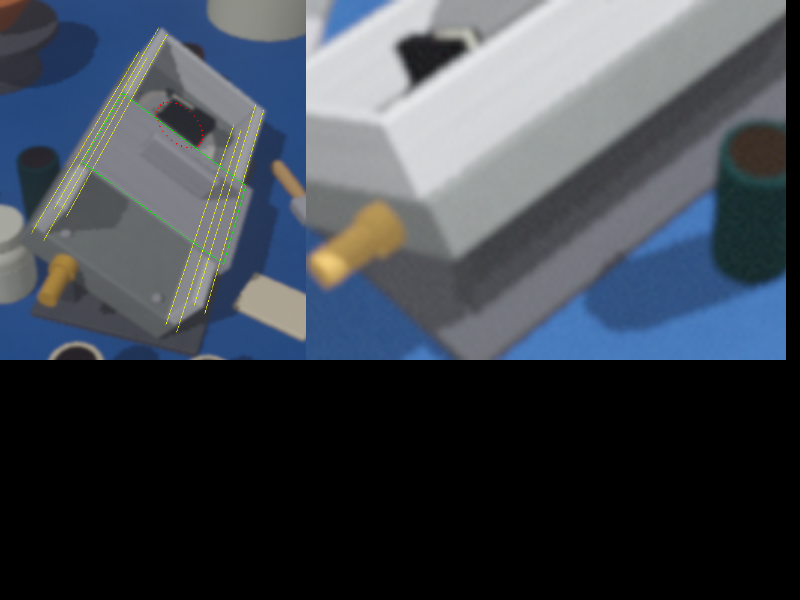

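The scene base corner is at (241,309), so I mis-read it earlier. I'll fix that, then look with the wrist camera from square above the panel.

```bash
python3 - <<'E'
s=open("fit.py").read()
s=s.replace(",G(.1,.175,zb)]\n    return","]\n    return").replace(",(245,298.5),(331.5,232.5)]",",(241,309)]")
open("fit.py","w").write(s)
E
python3 fit.py
python3 - <<'E'
from fit import *
s=sensors.read_state();p=P("wrist");To=np.array(s["orientation"]);tp=np.array(s["tcp_pos"])
print("cam in tool",To.T@(-p[3].T@p[4]-tp),"axes",np.round(To.T@p[3].T,3))
q=r.x;R=Rp(q[2])
from scipy.spatial.transform import Rotation as Ro
T=np.c_[R[:,0],-R[:,1],-R[:,2]]
tgt=W(q,[0.03,-.06,.24])[0]
print("tgt",tgt,"dp cm",(tgt-tp)*100,"rot",np.degrees(Ro.from_matrix(T@To.T).as_rotvec()))
E
```

```text
[ 0.6069 -0.0397 -0.04   -0.1814  0.056 ]
[[-1.3 -0. ]
 [-0.3 -0. ]
 [ 0.7  2.5]
 [-3.5 -2. ]
 [-1.7  0.1]
 [ 1.2  0.3]
 [-0.7  0. ]
 [-0.4  2.3]
 [-1.5 -0. ]
 [ 4.7 -3.7]
 [-0.  -0.8]
 [-1.1 -0.2]
 [-2.3 -2.4]
 [-0.3 -0.2]
 [-4.  -2.2]
 [ 1.6  3.6]]
cam [ 1.1744665  -0.63548615  0.95277179] [0.44722348 0.58077612 0.64242049]
cam in tool [ 0.07707431 -0.00037845 -0.17969327] axes [[ 0.    -0.964 -0.266]
 [ 1.     0.    -0.   ]
 [ 0.    -0.266  0.964]]
tgt [ 0.49150562 -0.09512809  0.31580378] dp cm [21.61475995 49.31086938 11.10406249] rot [  6.9002421  -34.65027318 -26.53874731]
```

Request:
{"name": "move_arm", "arguments": {"dp": [[0,0,2.8],[0,0,2.8],[0,0,2.8],[0,0,2.7],[2,4.5,0],[2,4.5,0],[2,4.5,0],[2,4.5,0]], "delta_rot": [[0.86,-4.33,-3.32],[0.86,-4.33,-3.32],[0.86,-4.33,-3.32],[0.86,-4.33,-3.32],[0.86,-4.33,-3.32],[0.86,-4.33,-3.32],[0.86,-4.33,-3.32],[0.86,-4.33,-3.32]], "hand": [1,1,1,1,1,1,1,1]}}

```text
time: 0.95
tcp_pos: [0.3557, -0.4072, 0.3165]
orientation: [[0.817, -0.045, 0.574], [-0.036, -0.999, -0.027], [0.575, 0.001, -0.818]]
wrist_force: [1.9, 0.6, 1.3]
grip_width: 1.0
finger_force: 0.0
```

Request:
{"name": "move_arm", "arguments": {"dp": [[2,4.5,0],[2,4.5,0],[2,4.5,0],[2,4.5,0],[2,4.5,0],[2,4.5,0],[1.6,4.3,0],[0,0,0]], "delta_rot": [[0,0,0],[0,0,0],[0,0,0],[0,0,0],[0,0,0],[0,0,0],[0,0,0],[0,0,0]], "hand": [0.5,0.5,0.5,0.5,0.5,0.5,0.5,0.5]}}

```text
time: 1.75
tcp_pos: [0.4792, -0.1234, 0.3166]
orientation: [[0.824, -0.028, 0.566], [-0.022, -1.0, -0.017], [0.566, 0.002, -0.824]]
wrist_force: [-0.2, -0.2, 0.2]
grip_width: 0.502
finger_force: 0.0
```

Run:
```python
from h import *
import json
s=sensors.read_state();print(s["time"],s["tcp_pos"],s["joints"],s["grip_width"]);print(np.round(s["orientation"],3))
p=P("wrist");json.dump([p[0],p[1],p[2],p[3].tolist(),p[4].tolist()],open("w1.json","w"))
snap("wrist","w1",None,1.4)
```

```text
1.75 [ 0.47920248 -0.12335875  0.31656434] [ 0.64301742  0.04019235 -0.33740252  2.31079857 -0.6058106   0.25390187
 -0.74048003] 0.501757004598109
[[ 0.824 -0.028  0.566]
 [-0.022 -1.    -0.017]
 [ 0.566  0.002 -0.824]]
```

View pics/w1.png

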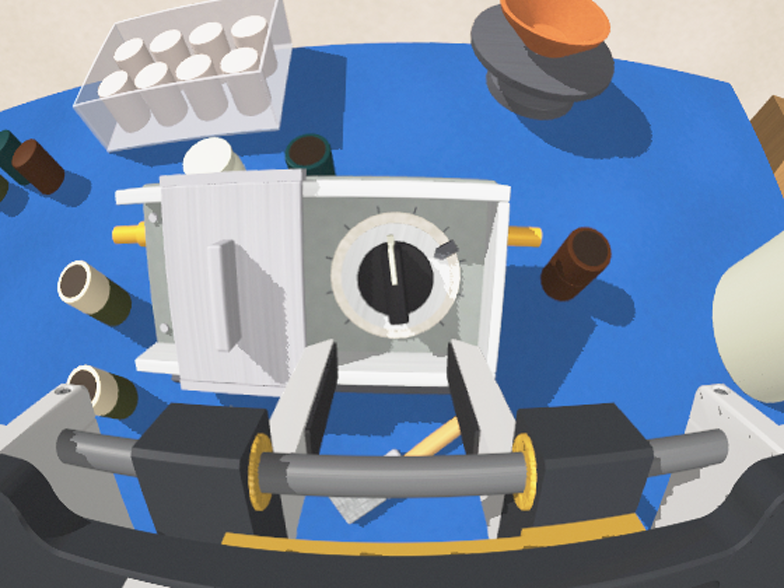

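The wrist view (scaled by 1.4) shows:
- **Knob:** centre near (396,275), with the pointer nearly straight up-slope at (391,238).
- **Mark:** the tab's inner end is near (436,254), about 60° clockwise of the pointer.
- **Cover:** its right edge is at x≈300, clear of the knob.

Next I'll enlarge the knob and the two right-hand corners.

Run:
```python
import cv2,numpy as np
a=cv2.imread("pics/w1_full.png"); c=np.zeros((600,790,3),'uint8')
f=lambda x0,y0,x1,y1,k:cv2.resize(a[y0:y1,x0:x1],None,fx=k,fy=k,interpolation=2)
c[:525,:525]=f(230,145,335,250,5); c[:260,530:790]=f(340,120,366,146,10); c[265:525,530:790]=f(335,255,361,281,10)
cv2.imwrite("pics/w1m.png",c)
```

```text
(no output)
```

View pics/w1m.png

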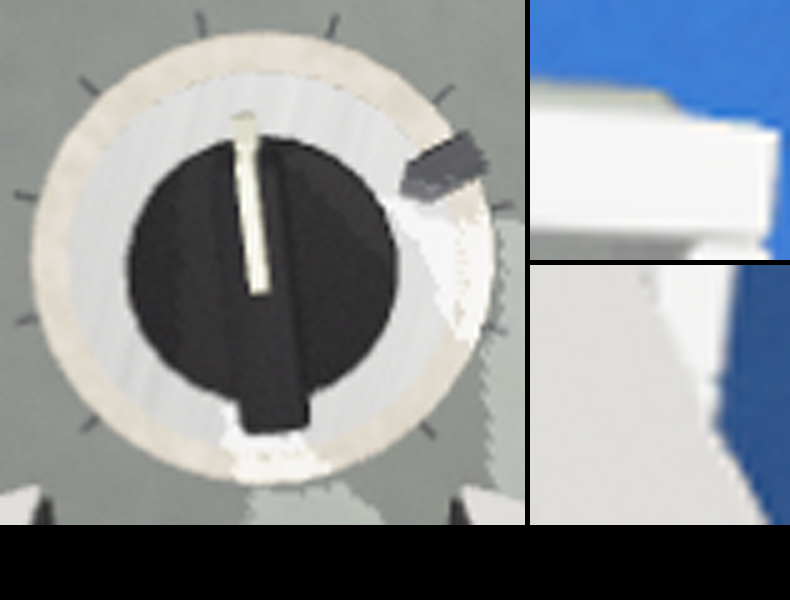

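```bash
cat > fit2.py <<'E'
from h import *
import json
from scipy.optimize import least_squares
w=json.load(open("w1.json"));pw=(w[0],w[1],w[2],np.array(w[3]),np.array(w[4]))
def pol(r,f,z): return [r*np.cos(f),-.09-r*np.sin(f),z]
def model(q):
    x,y,yaw,fp,fm,w,X2,Y3,Y4=q
    return W(q,[[.092,w,.05],[X2,w,.05],[.078,Y3,.05],[-.092,Y4,.05],[0,-.09,.015],pol(-.034,fp,.046),pol(.034,fp,.046),pol(.042,fp,.01),pol(.042,fm,.009),pol(.067,fm,.009)])
U=np.array([(364.8,133),(354.3,263),(352,143.4),(264,275.5),(282.6,198.6),(285,231.2),(279.2,174.6),(278.6,167.7),(310.4,181),(325.6,174.4)])
res=lambda q:(proj("wrist",model(q),pw)-U).ravel()
r=least_squares(res,[.607,-.04,-.04,-.1,1.05,-.18,-.06,-.16,-.07])
if __name__=="__main__":
    q=r.x;print(np.round(q,4),"deg",np.degrees(q[2:5]));print(np.round(res(q).reshape(-1,2),1))
    L=np.degrees(np.sqrt(np.diag(np.linalg.inv(r.jac.T@r.jac)))[2:5]);print("sd deg per px",L)
    cv=np.array([(162,178),(304,170),(297,396),(152,387)])/1.4
    g=lambda c:(proj("wrist",W(q,[[.092,c+.065,.06],[.092,c-.065,.06],[-.092,c-.065,.06],[-.092,c+.065,.06]]),pw)-cv)
    k=least_squares(lambda c:g(c[0]).ravel(),[.06]);print("cover c",k.x,np.round(g(k.x[0]),1))
E
python3 fit2.py
```

```text
[ 0.6088 -0.0404 -0.0563 -0.1308  1.0222 -0.185  -0.0734 -0.1698 -0.0694] deg [-3.22824424 -7.49163639 58.56597657]
[[ 0.4 -0.8]
 [-0.4 -0. ]
 [ 0.  -0.2]
 [ 0.  -1.3]
 [-0.5  0.3]
 [-0.2  0.2]
 [-0.3  2.8]
 [ 0.2 -1.2]
 [-0.4  1.3]
 [ 1.1 -1.3]]
sd deg per px [0.50839876 1.25151049 1.15933026]
cover c [0.05919107] [[-5.5  4.7]
 [-7.4  6.5]
 [ 2.1 -7.3]
 [15.2 -7.7]]
```

```bash
cat > go.py <<'E'
from h import *
import sys
from scipy.spatial.transform import Rotation as Ro
def tool(q,phi):  # tool x along bar at cw angle phi, z into panel
    R=Rp(q[2]); x=np.cos(phi)*R[:,0]-np.sin(phi)*R[:,1]; z=-R[:,2]; return np.c_[x,np.cross(z,x),z]
def plan(q,X,phi,v=True):
    s=sensors.read_state();t=W(q,X)[0];To=np.array(s["orientation"])
    d=(t-s["tcp_pos"])*100;ro=np.degrees(Ro.from_matrix(tool(q,phi)@To.T).as_rotvec())
    R=Rp(q[2]);pos=(np.array(s["tcp_pos"])-[q[0],q[1],.102])@R;x=To[:,0]@R
    print("t",round(float(s["time"]),2),"panel pos mm",np.round(pos*1e3,1),"phi",round(float(np.degrees(np.arctan2(-x[1],x[0]))),2),"tilt",np.round((To[:,2]@R),3),"j",np.round(s["joints"],2),"grip",round(float(s["grip_width"]),3),round(float(s["finger_force"]),1))
    print("dp",np.round(d,2),"rot",np.round(ro,2),"normal cm",np.round(R[:,2],4),"panelx",np.round(R[:,0],3),"panely",np.round(R[:,1],3))
E
python3 - <<'E'
from fit2 import *;from go import *
q=r.x; np.save("q.npy",q)
plan(q,[0,-.09,.10],q[3]); plan(q,[0,-.09,.021],q[3])
E
```

```text
t 1.8 panel pos mm [ 20.3 -93.5 247.5] phi -1.14 tilt [-0.009  0.011 -1.   ] j [ 0.65  0.04 -0.34  2.31 -0.61  0.25 -0.74] grip 0.501 0.0
dp [  6.8   -0.03 -13.25] rot [-4.16 -0.33  4.86] normal cm [-0.5727  0.0323  0.8192] panelx [ 0.818 -0.046  0.574] panely [0.056 0.998 0.   ]
t 1.8 panel pos mm [ 20.3 -93.5 247.5] phi -1.14 tilt [-0.009  0.011 -1.   ] j [ 0.65  0.04 -0.34  2.31 -0.61  0.25 -0.74] grip 0.501 0.0
dp [ 11.33  -0.28 -19.72] rot [-4.16 -0.33  4.86] normal cm [-0.5727  0.0323  0.8192] panelx [ 0.818 -0.046  0.574] panely [0.056 0.998 0.   ]
```

Request:
{"name": "move_arm", "arguments": {"dp": [[1.7,0,-3.3],[1.7,0,-3.3],[1.7,0,-3.3],[1.7,0,-3.35],[0,0,0],[0,0,0],[0,0,0],[0,0,0]], "delta_rot": [[-1.04,-0.08,1.21],[-1.04,-0.08,1.21],[-1.04,-0.08,1.21],[-1.04,-0.08,1.21],[0,0,0],[0,0,0],[0,0,0],[0,0,0]], "hand": [0.5,0.5,0.5,0.5,0.5,0.5,0.5,0.5]}}

```text
time: 2.6
tcp_pos: [0.5273, -0.1345, 0.2565]
orientation: [[0.848, 0.028, 0.53], [0.03, -1.0, 0.005], [0.529, 0.012, -0.848]]
wrist_force: [0.0, -0.4, 0.1]
grip_width: 0.499
finger_force: 0.0
```

Run:
```python
from go import *
q=np.load("q.npy")
plan(q,[0,-.09,.021],q[3])
```

```text
t 2.6 panel pos mm [ 26.3 -98.6 170.2] phi -4.47 tilt [-0.054  0.035 -0.998] j [ 0.2   0.23  0.14  2.27 -1.1   0.23 -0.18] grip 0.499 0.0
dp [  6.44   0.49 -13.73] rot [-3.51 -2.94  1.42] normal cm [-0.5727  0.0323  0.8192] panelx [ 0.818 -0.046  0.574] panely [0.056 0.998 0.   ]
```

The arm is running into its j5 and j6 limits. I'll fit a small kinematic model from the recorded states so I can plan round the limits.

```bash
cat > fk.py <<'E'
import numpy as np, itertools, json
from scipy.spatial.transform import Rotation as Ro
from scipy.optimize import least_squares
def chain(q,p,s):
    d1,a1,d2,a2,d3,a3,d4=p; z=lambda a:Ro.from_euler("z",a).as_matrix(); y=lambda a:Ro.from_euler("y",a).as_matrix()
    t=np.array([0,0,d1]);R=z(s[0]*q[0])@y(q[1])@z(s[1]*q[2]); t=t+R@[a1,0,d2]; el=t
    R=R@y(q[3]); t=t+R@[a2,0,d3]; R=R@z(s[2]*q[4])@y(q[5]); wr=t; t=t+R@[a3,0,d4]; R=R@z(s[3]*q[6]+s[4]); return t,R,el,wr
E
cat > fkfit.py <<'E'
from fk import *
from rig import sensors
s=sensors.read_state(); D=json.load(open("st.json")) if __import__("os").path.exists("st.json") else [
 ([1.067,.629,.039,1.518,-.027,.996,-.02],[.275,-.588,.205],[[.906,.424,-.001],[.424,-.906,.001],[0,-.001,-1]]),
 ([0.64301742,0.04019235,-0.33740252,2.31079857,-0.6058106,0.25390187,-0.74048003],[0.47920248,-0.12335875,0.31656434],[[.824,-.028,.566],[-.022,-1,-.017],[.566,.002,-.824]])]
D.append([list(map(float,s["joints"])),list(map(float,s["tcp_pos"])),np.array(s["orientation"]).tolist()]); json.dump(D,open("st.json","w"))
best=[]
for sg in itertools.product((1,-1),repeat=4):
  for o in (0,np.pi/2,np.pi,-np.pi/2):
    S=(*sg,o)
    f=lambda p:np.concatenate([np.r_[chain(q,p,S)[0]-t,.3*(chain(q,p,S)[1]-np.array(R)).ravel()] for q,t,R in D])
    r=least_squares(f,[.3,0,.35,0,.35,0,.25]); best.append((r.cost,S,r.x))
best.sort(key=lambda b:b[0])
for b in best[:3]: print(b[0],b[1],np.round(b[2],4))
json.dump([best[0][2].tolist(),list(best[0][1])],open("fk.json","w"))
E
python3 fkfit.py
```

```text
0.00038646923050947426 (-1, -1, -1, -1, 1.5707963267948966) [ 0.1863  0.2527  0.3338 -0.0741  0.3144  0.0558 -0.0062]
0.09312395212774557 (-1, 1, -1, -1, 1.5707963267948966) [-1.0876 -0.0271  0.9407 -0.6224 -0.1838  0.0725  0.1053]
0.1612210775761018 (-1, 1, -1, 1, 1.5707963267948966) [-1.0876 -0.0271  0.9407 -0.6224 -0.1838  0.0725  0.1053]
```

Run:
```python
from fk import *
D=json.load(open("st.json"));p,S=json.load(open("fk.json"))
for q,t,R in D: 
    c=chain(q,p,S); print(np.degrees(Ro.from_matrix(c[1]@np.array(R).T).as_rotvec()).round(2),((c[0]-t)*1e3).round(1))
f=lambda p:np.concatenate([(chain(q,p,S)[0]-t)/.003 for q,t,R in D]+[(np.array(p)-[.3,0,.35,0,.35,0,.25])/[.2,.05,.2,.05,.2,.05,.2]])
r=least_squares(f,p);print(r.x.round(3));print(((f(r.x)[:9])*3).round(1))
```

```text
[-0.02 -0.   -0.01] [21.2 10.6 -0.1]
[-0.    0.02  0.01] [2.8 0.5 9.6]
[ 0. -0.  0.] [-3.4  3.1 -9.5]
[ 0.243  0.087  0.466 -0.048  0.332 -0.     0.224]
[24.  11.8 -0.1  3.9  3.2  5.8 -4.3  0.6 -5.6]
```

```bash
cat > fk.py <<'E'
import numpy as np, itertools, json
from scipy.spatial.transform import Rotation as Ro
from scipy.optimize import least_squares
S=(-1,-1,-1,-1,np.pi/2)
z=lambda a:Ro.from_euler("z",a).as_matrix(); y=lambda a:Ro.from_euler("y",a).as_matrix()
def chain(q,p,s=S):
    p=np.reshape(p,(5,3)); t=p[0]; R=z(-q[0]); t=t+R@(p[1]*[1,1,0]); R=R@y(q[1])@z(-q[2]); t=t+R@p[2]; el=t
    R=R@y(q[3]); t=t+R@p[3]; R=R@z(-q[4])@y(q[5]); wr=t; t=t+R@p[4]; R=R@z(-q[6]+np.pi/2); return t,R,el,wr
def fitp(D,noise=.001):
    p0=np.array([0,0,.3, 0,0,0, 0,0,.35, 0,0,.35, 0,0,.25]);sd=np.array([.005,.005,.2,.03,.03,1e-3,.05,.01,.15,.05,.01,.15,.05,.01,.15])
    f=lambda p:np.concatenate([(chain(q,p)[0]-t)/noise for q,t,R in D]+[(p-p0)/sd])
    r=least_squares(f,p0);return r.x,(f(r.x)[:3*len(D)]*noise*1e3)
E
python3 - <<'E'
from fk import *
D=json.load(open("st.json"));p,e=fitp(D);print(p.reshape(5,3).round(3));print(e.round(1))
E
```

```text
[[-0.    -0.001  0.364]
 [ 0.004 -0.022  0.   ]
 [ 0.017 -0.003  0.533]
 [ 0.014 -0.003  0.392]
 [ 0.005  0.001  0.355]]
[ 0.   0.   0.  -0.  -0.   0.1  0.   0.  -0.1]
```

Request:
{"name": "move_arm", "arguments": {"dp": [[0,0,2],[0,0,2],[0,3,2],[0,3,2],[0,3,0],[0,3,0],[0,3,0],[0,0,0]], "delta_rot": [[0,5,0],[0,5,0],[0,5,0],[0,5,0],[0,0,8],[0,0,8],[0,0,8],[0,0,0]], "hand": [0.5,0.5,0.5,0.5,0.5,0.5,0.5,0.5]}}

```text
time: 3.4
tcp_pos: [0.5365, 0.0213, 0.3141]
orientation: [[0.845, 0.457, 0.276], [0.426, -0.889, 0.169], [0.323, -0.026, -0.946]]
wrist_force: [0.2, -0.2, 0.4]
grip_width: 0.502
finger_force: 0.0
```

```bash
cat > rec.py <<'E'
from fk import *
from rig import sensors
D=json.load(open("st.json"));s=sensors.read_state()
D.append([list(map(float,s["joints"])),list(map(float,s["tcp_pos"])),np.array(s["orientation"]).tolist()]); json.dump(D,open("st.json","w"))
p,e=fitp(D);print(p.reshape(5,3).round(3));print(e.round(1),np.round(s["joints"],2)); json.dump(p.tolist(),open("p.json","w"))
E
python3 rec.py
```

```text
[[-0.001 -0.001  0.338]
 [ 0.001 -0.013 -0.   ]
 [ 0.003 -0.007  0.553]
 [-0.001 -0.007  0.381]
 [ 0.001 -0.     0.372]]
[ 0.   0.1  0.1 -0.1 -0.   0.2  0.   0.1 -0.1  0.1 -0.  -0.1] [-0.3   0.22  0.41  1.96 -0.42  0.75 -0.73]
```

Request:
{"name": "move_arm", "arguments": {"dp": [[3,-4,0],[3,-4,0],[3,-4,-1],[3,-4,-1],[3,-4,0],[3,-4,0],[0,0,0],[0,0,0]], "delta_rot": [[8,0,0],[8,0,0],[8,0,0],[0,0,-8],[0,0,-8],[0,0,-8],[0,0,-8],[0,0,-8]], "hand": [0.5,0.5,0.5,0.5,0.5,0.5,0.5,0.5]}}

```text
time: 4.2
tcp_pos: [0.7028, -0.2105, 0.2914]
orientation: [[0.829, -0.197, 0.524], [-0.345, -0.917, 0.202], [0.44, -0.348, -0.828]]
wrist_force: [0.9, 0.5, 0.3]
grip_width: 0.499
finger_force: 0.0
```

```bash
python3 rec.py
```

```text
[[-0.    -0.001  0.339]
 [ 0.    -0.013  0.   ]
 [-0.    -0.007  0.557]
 [ 0.    -0.007  0.382]
 [-0.    -0.     0.377]]
[ 0.  -0.   0.2 -0.   0.1  0.1  0.  -0.   0.   0.   0.  -0.2 -0.  -0.
 -0.1] [ 0.17  0.54  0.47  1.7  -1.04  0.83 -0.65]
```

```bash
cat > ik.py <<'E'
from fk import *
from h import Rp,W
from go import tool
p=np.array(json.load(open("p.json")));q=np.load("q.npy")
lo=np.array([-3.06,-.37,-1.25,.18,-1.1,.23,-2.94]);hi=np.array([3.06,2.12,1.32,2.47,4.24,1.98,2.94])
def ik(t,R,x0,m=.03,wr=.3):
    f=lambda x:np.r_[chain(x,p)[0]-t,wr*(chain(x,p)[1]-R).ravel()]
    r=least_squares(f,np.clip(x0,lo+m+1e-3,hi-m-1e-3),bounds=(lo+m,hi-m),max_nfev=80);return r.x,np.sqrt(2*r.cost)
def tilted(phi,al,dirn):  # tilt tool axis by al about panel-frame direction
    Rq=Rp(q[2]); ax=Rq@np.array([np.cos(dirn),np.sin(dirn),0]); return Ro.from_rotvec(ax*al).as_matrix()@tool(q,phi)
E
python3 - <<'E'
from ik import *
rng=np.random.default_rng(0)
for off in(0,180):
 for phi in(-7.5,58.6):
  for al in(0,-10,10,20):
    T=tilted(np.radians(phi+off),np.radians(al),np.pi/2); t=W(q,[0,-.09,.040])[0]+T[:,2]*.019
    sols=[]
    for k in range(25):
        x,e=ik(t,T,rng.uniform(lo,hi))
        if e<1e-3 and not any(np.abs(x-s).max()<.25 for s in sols): sols.append(x)
    print(off,phi,al,len(sols));[print("   ",s.round(2),"el",chain(s,p)[2].round(2)) for s in sols[:5]]
E
```

```text
0 -7.5 0 5
    [ 0.75  0.71 -0.76  2.32  2.38  0.5   2.72] el [ 0.25 -0.26  0.76]
    [-0.41  0.89  1.07  2.35  4.2   0.96  0.67] el [0.4  0.16 0.69]
    [0.21 0.59 0.03 2.33 3.44 0.41 1.57] el [ 0.3  -0.09  0.8 ]
    [-0.26  0.73  0.75  2.35  4.06  0.72  0.86] el [0.36 0.08 0.76]
    [ 0.47  0.61 -0.34  2.33  2.92  0.38  2.13] el [ 0.28 -0.16  0.79]
0 -7.5 -10 0
0 -7.5 10 2
    [ 0.64  0.63 -0.62  2.17  1.63  0.29 -2.87] el [ 0.26 -0.21  0.79]
    [ 0.94  0.88 -1.2   2.16  1.62  0.76 -2.77] el [ 0.24 -0.36  0.69]
0 -7.5 20 5
    [ 0.03  0.59  0.24  2.02 -0.55  0.33 -0.78] el [ 0.31 -0.03  0.8 ]
    [ 0.8   0.77 -0.97  2.    1.14  0.68 -2.36] el [ 0.26 -0.3   0.73]
    [ 0.36  0.59 -0.24  2.01  0.34  0.31 -1.64] el [ 0.28 -0.13  0.8 ]
    [-0.11  0.62  0.45  2.02 -0.84  0.41 -0.5 ] el [0.32 0.01 0.8 ]
    [ 0.55  0.63 -0.54  2.    0.77  0.41 -2.04] el [ 0.27 -0.19  0.79]
0 58.6 0 7
    [ 0.78  0.72 -0.81  2.32  2.34  0.53  1.62] el [ 0.25 -0.27  0.75]
    [-0.42  0.91  1.09  2.35  4.21  0.98 -0.5 ] el [0.4  0.16 0.69]
    [0.23 0.59 0.   2.33 3.41 0.4  0.45] el [ 0.3  -0.09  0.8 ]
  
[... 1493 characters left out ...]
] el [ 0.3  -0.09  0.8 ]
    [ 0.87  0.8  -0.98  2.31  2.19  0.64 -1.34] el [ 0.25 -0.32  0.72]
    [-0.23  0.71  0.7   2.35  4.03  0.68  2.89] el [0.35 0.06 0.76]
    [-0.42  0.91  1.09  2.35  4.21  0.98  2.64] el [0.4  0.16 0.69]
180 58.6 -10 0
180 58.6 10 2
    [ 0.67  0.64 -0.67  2.17  1.63  0.32 -0.87] el [ 0.25 -0.22  0.78]
    [ 0.93  0.85 -1.15  2.16  1.62  0.71 -0.79] el [ 0.24 -0.35  0.7 ]
180 58.6 20 4
    [ 0.54  0.62 -0.51  2.    0.74  0.4  -0.02] el [ 0.27 -0.19  0.79]
    [ 0.85  0.82 -1.07  2.    1.2   0.75 -0.41] el [ 0.26 -0.32  0.72]
    [ 0.18  0.58  0.02  2.02 -0.15  0.29  0.83] el [ 0.29 -0.07  0.81]
    [ 0.71  0.7  -0.79  2.    1.01  0.55 -0.27] el [ 0.26 -0.25  0.76]
```

```bash
cat > scan.py <<'E'
from ik import *
from rig import sensors
def T_of(phi,a): # tilt a about tool y (pads' plane)
    T=tool(q,np.radians(phi)); return Ro.from_rotvec(T[:,1]*np.radians(a)).as_matrix()@T
if __name__=="__main__":
  x0=np.array(sensors.read_state()["joints"])
  for off in(0,180):
    for phi in(-8,10,25,40,60):
      row=[]
      for a in(-40,-30,-25,-20,-15,-10,0,10,20,30,40):
        T=T_of(phi+off,a);t=W(q,[0,-.09,.040])[0]+T[:,2]*.019
        x,e=min((ik(t,T,s) for s in(x0,[.03,.6,.24,2.,-.5,.35,-.8])),key=lambda v:v[1])
        row.append(f"{a}:{x[4]:.1f},{x[5]:.1f},{x[6]:.1f}" if e<1e-3 else f"{a}:--")
      print(off,phi,"  ".join(row))
E
python3 scan.py
```

```text
0 -8 -40:-0.3,0.9,-1.1  -30:-0.3,0.6,-1.1  -25:-0.6,0.5,-0.8  -20:-0.7,0.3,-0.7  -15:--  -10:--  0:--  10:--  20:--  30:--  40:--
0 10 -40:-0.5,1.0,-1.1  -30:-0.5,0.7,-1.1  -25:-0.8,0.6,-0.9  -20:-0.6,0.3,-1.0  -15:-1.0,0.3,-0.6  -10:--  0:--  10:--  20:--  30:--  40:--
0 25 -40:-0.6,1.0,-1.1  -30:-0.6,0.7,-1.2  -25:-0.6,0.5,-1.2  -20:-0.6,0.4,-1.1  -15:-1.1,0.3,-0.7  -10:--  0:--  10:--  20:--  30:--  40:--
0 40 -40:-0.8,1.0,-1.2  -30:-0.7,0.7,-1.3  -25:-1.0,0.6,-1.0  -20:-0.7,0.3,-1.3  -15:--  -10:--  0:--  10:--  20:--  30:--  40:--
0 60 -40:-1.0,1.0,-1.2  -30:-0.8,0.6,-1.4  -25:-0.8,0.4,-1.4  -20:-0.9,0.3,-1.3  -15:--  -10:--  0:--  10:--  20:--  30:--  40:--
180 -8 -40:--  -30:--  -25:--  -20:--  -15:--  -10:2.4,1.0,-0.2  0:2.6,0.4,-0.7  10:1.7,0.3,0.2  20:0.7,0.4,1.2  30:0.7,0.7,1.1  40:0.5,0.9,1.3
180 10 -40:--  -30:--  -25:--  -20:--  -15:--  -10:--  0:2.7,0.4,-1.1  10:1.6,0.3,0.0  20:0.6,0.4,1.0  30:0.5,0.7,1.1  40:0.3,0.9,1.3
180 25 -40:--  -30:--  -25:--  -20:--  -15:--  -10:--  0:2.5,0.5,-1.1  10:1.6,0.3,-0.2  20:0.5,0.3,0.9  30:-0.0,0.6,1.4  40:-0.1,0.9,1.5
180 40 -40:--  -30:--  -25:--  -20:--  -15:--  -10:2.3,1.1,-1.2  0:2.5,0.5,-1.4  10:1.7,0.3,-0.5  20:0.3,0.3,0.9  30:-0.2,0.6,1.4  40:-0.3,0.8,1.5
180 60 -40:--  -30:--  -25:--  -20:--  -15:2.2,1.2,-1.6  -10:2.5,0.7,-1.9  0:2.6,0.4,-1.8  10:1.9,0.3,-1.0  20:0.8,0.3,0.2  30:-0.0,0.4,1.0  40:-0.6,0.8,1.6
```

```bash
cat > nxt.py <<'E'
from scan import *
import sys
def nxt(phi,a,X,n=1):  # X: grip-point target in panel frame
    s=sensors.read_state();T=T_of(phi,a);t=W(q,X)[0]+T[:,2]*.0188
    To=np.array(s["orientation"]);Rq=Rp(q[2]);g=np.array(s["tcp_pos"])-To[:,2]*.0188
    print("t",round(float(s["time"]),2),"grip pt panel mm",np.round(((g-[q[0],q[1],.102])@Rq)*1e3,1),"phi",np.round(np.degrees(np.arctan2(-(To[:,1]@Rq)[0],-(To[:,1]@Rq)[1])),2),"j",np.round(s["joints"],2),"w",round(float(s["grip_width"])*94,1),"F",np.round(s["wrist_force"],1))
    ro=np.degrees(Ro.from_matrix(T@To.T).as_rotvec());d=(t-s["tcp_pos"])*100
    print(" dp",np.round(d,2),"rot",np.round(ro,2),"| per row",n,np.round(d/n,3),np.round(ro/n,3))
if __name__=="__main__":
    v=list(map(float,sys.argv[1:]));nxt(v[0],v[1],[v[2],v[3],v[4]],int(v[5]) if len(v)>5 else 1)
E
python3 nxt.py -7.5 -28 0 -.09 .12 6
```

```text
t 4.2 grip pt panel mm [ 194.5 -168.9  114.1] phi 18.97 j [ 0.17  0.54  0.47  1.7  -1.04  0.83 -0.65] w 46.9 F [0.9 0.5 0.3]
 dp [-16.56   8.28 -10.97] rot [-22.68  23.18  17.64] | per row 6 [-2.759  1.38  -1.829] [-3.781  3.863  2.94 ]
```

Request:
{"name": "move_arm", "arguments": {"dp": [[-3.3,1.7,0],[-3.3,1.7,0],[-3.3,1.7,0],[-3.3,1.6,0],[-3.3,1.6,0],[0,0,-3.6],[0,0,-3.6],[0,0,-3.7]], "delta_rot": [[-3.78,3.86,2.94],[-3.78,3.86,2.94],[-3.78,3.86,2.94],[-3.78,3.86,2.94],[-3.78,3.86,2.94],[-3.78,3.86,2.94],[0,0,0],[0,0,0]], "hand": [0.5,0.5,0.5,0.5,0.5,0.5,0.5,0.5]}}

```text
time: 5.0
tcp_pos: [0.5394, -0.1225, 0.183]
orientation: [[0.991, 0.061, 0.12], [0.069, -0.996, -0.062], [0.116, 0.07, -0.991]]
wrist_force: [0.2, 0.7, -0.4]
grip_width: 0.504
finger_force: 0.0
```

```bash
python3 nxt.py -7.5 -28 0 -.09 .08 2; python3 nxt.py -7.5 -28 0 -.09 .041 4;python3 - <<'E'
from h import *
import json
p=P("wrist");json.dump([p[0],p[1],p[2],p[3].tolist(),p[4].tolist()],open("w2.json","w"))
snap("wrist","w2",None,1.4)
E
```

```text
t 5.0 grip pt panel mm [  2.3 -84.9 120. ] phi -7.81 j [-0.28  0.53  0.63  1.96 -0.46  0.66 -0.89] w 47.4 F [ 0.2  0.7 -0.4]
 dp [ 2.07 -0.64 -3.41] rot [-0.3  -0.11 -0.59] | per row 2 [ 1.036 -0.322 -1.703] [-0.148 -0.054 -0.293]
t 5.0 grip pt panel mm [  2.3 -84.9 120. ] phi -7.81 j [-0.28  0.53  0.63  1.96 -0.46  0.66 -0.89] w 47.4 F [ 0.2  0.7 -0.4]
 dp [ 4.31 -0.77 -6.6 ] rot [-0.3  -0.11 -0.59] | per row 4 [ 1.077 -0.193 -1.65 ] [-0.074 -0.027 -0.147]
```

Request:
{"name": "move_arm", "arguments": {"dp": [[0.72,-0.13,-1.1],[0.72,-0.13,-1.1],[0.72,-0.13,-1.1],[0.72,-0.13,-1.1],[0.72,-0.13,-1.1],[0.71,-0.12,-1.1],[0,0,0],[0,0,0]], "delta_rot": [[-0.15,-0.05,-0.3],[-0.15,-0.05,-0.3],[0,0,0],[0,0,0],[0,0,0],[0,0,0],[0,0,0],[0,0,0]], "hand": [0.5,0.5,0.5,0.5,0.5,0.5,0.5,0.5]}}

```text
time: 5.85
tcp_pos: [0.582, -0.1303, 0.1168]
orientation: [[0.992, 0.052, 0.118], [0.061, -0.996, -0.068], [0.114, 0.074, -0.991]]
wrist_force: [-0.4, -0.4, 1.0]
grip_width: 0.503
finger_force: 0.0
```

```bash
python3 nxt.py -7.5 -28 0 -.09 .041 1;python3 - <<'E'
from h import *
import json
p=P("wrist");json.dump([p[0],p[1],p[2],p[3].tolist(),p[4].tolist()],open("w3.json","w"))
snap("wrist","w3",None,1.4)
E
```

```text
t 5.85 grip pt panel mm [ -0.5 -90.1  41.2] phi -7.54 j [-0.2   0.67  0.54  1.9  -0.54  0.57 -0.85] w 47.3 F [-0.4 -0.4  1. ]
 dp [0.05 0.01 0.01] rot [-0.03 -0.2  -0.07] | per row 1 [0.054 0.006 0.013] [-0.031 -0.2   -0.066]
```

View pics/w3.png

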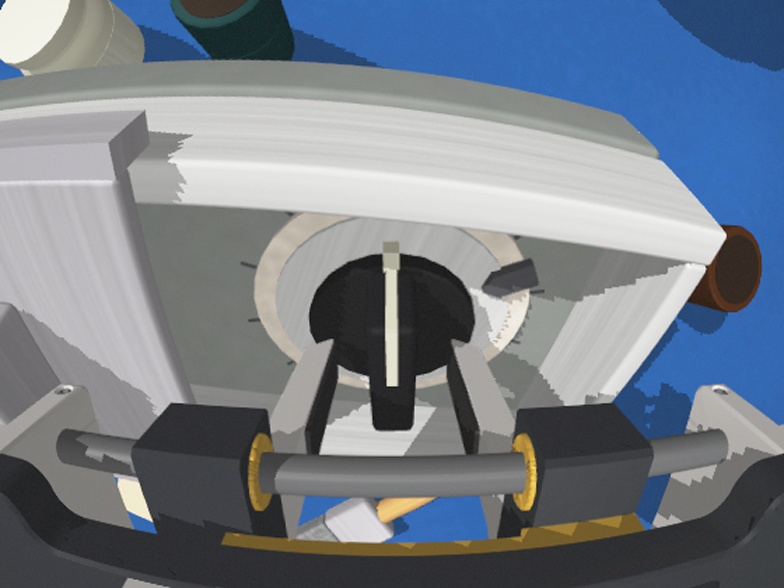

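The view shows the bar centred between the fingers and lined up with them: white line at x≈391, fingers at x≈330 and 455. The mark tab is at about (512,277). I'll measure the mark numerically from the three wrist pictures.

```bash
cat > mark.py <<'E'
from fit2 import pol
from h import *
import json,sys
from scipy.optimize import least_squares
def load(n): w=json.load(open(n+".json"));return (w[0],w[1],w[2],np.array(w[3]),np.array(w[4]))
def tab(n,q,f0):
    p=load(n);im=cv2.imread(f"pics/{n}_full.png");k=4
    c=proj("wrist",W(q,pol(.0545,f0,.007)),p)[0];x0,y0=(c-22).astype(int)
    g=cv2.cvtColor(im[y0:y0+45,x0:x0+45],cv2.COLOR_BGR2GRAY)
    m=cv2.morphologyEx((g<115).astype('uint8'),cv2.MORPH_OPEN,np.ones((3,3)))
    N,L,st,ce=cv2.connectedComponentsWithStats(m)
    d=[np.hypot(*(ce[i]-(c-[x0,y0]))) if st[i,4]>30 else 99 for i in range(1,N)];i=1+int(np.argmin(d))
    h=cv2.convexHull(cv2.findContours((L==i).astype('uint8'),0,2)[0][0])[:,0]+[x0,y0]
    return p,ce[i]+[x0,y0],st[i,4],h
if __name__=="__main__":
    q=np.load("q.npy");V=[(tab(n,q,q[4])) for n in sys.argv[1:]]
    for v in V: print(v[1].round(1),v[2],v[3].tolist())
    R=lambda u:np.concatenate([proj("wrist",W(q,pol(u[0],u[1],u[2])),v[0])[0]-v[1] for v in V])
    r=least_squares(R,[.05,q[4],.007]);print("r,phi,z",r.x[0],np.degrees(r.x[1]),r.x[2],"res",R(r.x).round(2))
E
python3 mark.py w1 w2 w3
```

```text
[319.3 177. ] 100 [[323, 172], [324, 173], [326, 177], [326, 179], [324, 180], [318, 181], [315, 181], [312, 180], [312, 177], [315, 175], [321, 172]]
[351.8 136.4] 408 [[362, 126], [363, 128], [366, 137], [366, 140], [364, 141], [346, 146], [344, 146], [338, 144], [337, 143], [337, 139], [338, 137], [340, 134], [341, 133], [347, 130], [358, 126]]
[365.6 198.6] 733 [[379, 184], [380, 185], [381, 187], [382, 190], [384, 197], [385, 201], [385, 203], [383, 204], [380, 205], [358, 211], [354, 211], [345, 208], [345, 203], [347, 199], [350, 195], [351, 194], [359, 190], [375, 184]]
r,phi,z 0.05446479496102259 58.66361873620481 0.007813301392489352 res [-0.99  0.65  0.13 -0.26  0.4  -0.  ]
```

Request:
{"name": "move_arm", "arguments": {"dp": [[0,0,0],[0,0,0],[0,0,0],[0,0,0],[0,0,0],[0,0,0],[0,0,0],[0,0,0]], "delta_rot": [[0,0,0],[0,0,0],[0,0,0],[0,0,0],[0,0,0],[0,0,0],[0,0,0],[0,0,0]], "hand": [0.3,0.2,0.1,0.1,0.1,0.1,0.1,0.1], "newtons": 25}}

```text
time: 6.7
tcp_pos: [0.5822, -0.1303, 0.1174]
orientation: [[0.992, 0.052, 0.119], [0.061, -0.996, -0.068], [0.115, 0.074, -0.991]]
wrist_force: [-1.5, 0.7, 3.9]
grip_width: 0.188
finger_force: 25.0
```

Run:
```python
from nxt import *
nxt(58.66,-28,[0,-.09,.041])
# rigid turn about panel normal through the actual knob axis, per-row numbers
s=sensors.read_state();Rq=Rp(q[2]);n=Rq[:,2];To=np.array(s["orientation"]);g=np.array(s["tcp_pos"])
y=To[:,1]@Rq;phi=np.degrees(np.arctan2(-y[0],-y[1]));tot=58.66-phi;ax=W(q,[0,-.09,0])[0]
print("width mm",s["grip_width"]*94,s["finger_force"],"turn",tot)
N=15;c=g
for k in range(N):
    Rr=Ro.from_rotvec(-n*np.radians(tot/N)).as_matrix();c2=ax+Rr@(c-ax);print(np.round((c2-c)*100,2).tolist(),end=",");c=c2
print("\nrot per row",np.round(-n*tot/N,3))
```

```text
t 6.7 grip pt panel mm [  0.  -90.   41.5] phi -7.54 j [-0.2   0.67  0.54  1.9  -0.54  0.57 -0.85] w 17.7 F [-1.5  0.7  3.9]
 dp [0.42 0.85 0.2 ] rot [ 37.8   -2.23 -54.31] | per row 1 [0.421 0.85  0.196] [ 37.796  -2.226 -54.31 ]
width mm 17.67177166424289 24.987500309944153 turn 66.20459715634986
[-0.0, 0.07, -0.0],[0.0, 0.07, -0.0],[0.01, 0.07, 0.0],[0.01, 0.07, 0.01],[0.02, 0.07, 0.01],[0.02, 0.06, 0.01],[0.02, 0.06, 0.01],[0.03, 0.06, 0.02],[0.03, 0.06, 0.02],[0.03, 0.05, 0.02],[0.04, 0.05, 0.02],[0.04, 0.05, 0.03],[0.04, 0.04, 0.03],[0.05, 0.04, 0.03],[0.05, 0.04, 0.03],
rot per row [ 2.528 -0.143 -3.615]
```

Request:
{"name": "move_arm", "arguments": {"dp": [[0,0.07,0],[0,0.07,0],[0.01,0.07,0],[0.01,0.07,0.01],[0.02,0.07,0.01],[0.02,0.06,0.01],[0.02,0.06,0.01],[0,0,0]], "delta_rot": [[2.53,-0.14,-3.61],[2.53,-0.14,-3.61],[2.53,-0.14,-3.61],[2.53,-0.14,-3.61],[2.53,-0.14,-3.61],[2.53,-0.14,-3.61],[2.53,-0.14,-3.61],[0,0,0]], "hand": [0.1,0.1,0.1,0.1,0.1,0.1,0.1,0.1]}}

```text
time: 7.5
tcp_pos: [0.5829, -0.1258, 0.1178]
orientation: [[0.912, -0.376, 0.162], [-0.402, -0.897, 0.181], [0.077, -0.23, -0.97]]
wrist_force: [-1.2, -0.4, 4.3]
grip_width: 0.188
finger_force: 25.0
```

Request:
{"name": "move_arm", "arguments": {"dp": [[0.03,0.06,0.02],[0.03,0.06,0.02],[0.03,0.05,0.02],[0.04,0.05,0.02],[0.04,0.05,0.03],[0.04,0.04,0.03],[0.05,0.04,0.03],[0,0,0]], "delta_rot": [[2.53,-0.14,-3.61],[2.53,-0.14,-3.61],[2.53,-0.14,-3.61],[2.53,-0.14,-3.61],[2.53,-0.14,-3.61],[2.53,-0.14,-3.61],[2.53,-0.14,-3.61],[0,0,0]], "hand": [0.1,0.1,0.1,0.1,0.1,0.1,0.1,0.1]}}

```text
time: 8.3
tcp_pos: [0.5854, -0.1225, 0.1194]
orientation: [[0.652, -0.695, 0.302], [-0.753, -0.546, 0.368], [-0.091, -0.468, -0.879]]
wrist_force: [-0.5, -0.1, 4.5]
grip_width: 0.187
finger_force: 25.0
```

```bash
python3 nxt.py 58.66 -28 0 -.09 .0415 1;python3 - <<'E'
from h import *
import json
p=P("wrist");json.dump([p[0],p[1],p[2],p[3].tolist(),p[4].tolist()],open("w4.json","w"))
snap("wrist","w4",None,1.4)
E
python3 mark.py w1 w2 w3 w4; python3 mark.py w2 w3; python3 mark.py w3 w4
```

```text
t 8.3 grip pt panel mm [ -0.2 -90.5  41.6] phi 54.27 j [ 0.29  0.68  0.26  1.95 -1.08  0.75 -1.07] w 17.5 F [-0.5 -0.1  4.5]
 dp [0.07 0.08 0.04] rot [ 2.33 -0.12 -3.73] | per row 1 [0.074 0.076 0.037] [ 2.328 -0.116 -3.733]
[319.3 177. ] 100 [[323, 172], [324, 173], [326, 177], [326, 179], [324, 180], [318, 181], [315, 181], [312, 180], [312, 177], [315, 175], [321, 172]]
[351.8 136.4] 408 [[362, 126], [363, 128], [366, 137], [366, 140], [364, 141], [346, 146], [344, 146], [338, 144], [337, 143], [337, 139], [338, 137], [340, 134], [341, 133], [347, 130], [358, 126]]
[365.6 198.6] 733 [[379, 184], [380, 185], [381, 187], [382, 190], [384, 197], [385, 201], [385, 203], [383, 204], [380, 205], [358, 211], [354, 211], [345, 208], [345, 203], [347, 199], [350, 195], [351, 194], [359, 190], [375, 184]]
[289.  149.7] 940 [[290, 130], [300, 131], [302, 132], [302, 143], [299, 166], [293, 170], [291, 171], [284, 171], [282, 170], [276, 164], [276, 160], [279, 130]]
r,phi,z 0.05447584322443483 59.51358161497062 0.006792607808189036 res [-0.78  1.05  0.2  -0.09  0.38 -0.2  -0.15  0.04]
[351.8
[... 321 characters left out ...]
358, 211], [354, 211], [345, 208], [345, 203], [347, 199], [350, 195], [351, 194], [359, 190], [375, 184]]
r,phi,z 0.054253670764692764 59.43526142694276 0.006943182019792625 res [-0.06  0.02  0.05 -0.01]
[365.6 198.6] 733 [[379, 184], [380, 185], [381, 187], [382, 190], [384, 197], [385, 201], [385, 203], [383, 204], [380, 205], [358, 211], [354, 211], [345, 208], [345, 203], [347, 199], [350, 195], [351, 194], [359, 190], [375, 184]]
[289.  149.7] 940 [[290, 130], [300, 131], [302, 132], [302, 143], [299, 166], [293, 170], [291, 171], [284, 171], [282, 170], [276, 164], [276, 160], [279, 130]]
r,phi,z 0.05430155512847875 59.659874511006414 0.006602064982286727 res [ 0.09 -0.17  0.07  0.15]
```

Request:
{"name": "move_arm", "arguments": {"dp": [[0.04,0.04,0.02],[0.04,0.04,0.02],[0,0,0],[0,0,0],[0,0,0],[0,0,0],[0,0,0],[0,0,0]], "delta_rot": [[1.5,-0.08,-2.2],[1.5,-0.08,-2.2],[0,0,0],[0,0,0],[0,0,0],[0,0,0],[0,0,0],[0,0,0]], "hand": [0.1,0.1,0.1,0.1,0.1,0.1,0.1,0.1]}}

```text
time: 9.15
tcp_pos: [0.586, -0.1221, 0.1197]
orientation: [[0.595, -0.732, 0.332], [-0.793, -0.47, 0.387], [-0.127, -0.494, -0.86]]
wrist_force: [-5.2, -3.8, 7.2]
grip_width: 0.194
finger_force: 25.0
```

```bash
cat > chk.py <<'E'
import sys,json
from h import *
n=sys.argv[1]
p=P("wrist");json.dump([p[0],p[1],p[2],p[3].tolist(),p[4].tolist()],open(n+".json","w"))
snap("wrist",n,None,1.4)
E
cat > cols.py <<'E'
import cv2,sys,numpy as np
im=cv2.imread(f"pics/{sys.argv[1]}_full.png");g=cv2.cvtColor(im,cv2.COLOR_BGR2GRAY)
for v in range(125,275,6): print(v,"".join("#" if x<60 else "+" if x<115 else "." if x<180 else " " for x in g[v,240:320]))
E
python3 nxt.py 59.5 -28 0 -.09 .0415 1; python3 chk.py w5; python3 mark.py w2 w3 w4 w5; python3 cols.py w5
```

```text
t 9.15 grip pt panel mm [ -0.2 -90.4  41.5] phi 59.31 j [ 0.38  0.67  0.14  1.97 -1.08  0.7  -1.12] w 18.2 F [-5.2 -3.8  7.2]
 dp [0.02 0.04 0.01] rot [ 0.04 -0.   -0.21] | per row 1 [0.019 0.042 0.01 ] [ 0.04  -0.003 -0.21 ]
[351.8 136.4] 408 [[362, 126], [363, 128], [366, 137], [366, 140], [364, 141], [346, 146], [344, 146], [338, 144], [337, 143], [337, 139], [338, 137], [340, 134], [341, 133], [347, 130], [358, 126]]
[365.6 198.6] 733 [[379, 184], [380, 185], [381, 187], [382, 190], [384, 197], [385, 201], [385, 203], [383, 204], [380, 205], [358, 211], [354, 211], [345, 208], [345, 203], [347, 199], [350, 195], [351, 194], [359, 190], [375, 184]]
[289.  149.7] 940 [[290, 130], [300, 131], [302, 132], [302, 143], [299, 166], [293, 170], [291, 171], [284, 171], [282, 170], [276, 164], [276, 160], [279, 130]]
[279.4 149.3] 938 [[289, 130], [291, 131], [291, 164], [286, 169], [283, 171], [276, 171], [273, 169], [269, 166], [268, 165], [268, 131], [269, 130]]
r,phi,z 0.05433702746103672 59.6008783592139 0.006627274203522407 res [ 0.02 -0.06  0.13 -0.22 -0.03  0.11  0.15  0.12]
125 ..
[... 1418 characters left out ...]
####################
227 ####################################........++##################################
233 ####################################.........+##################################
239 ####################################         .##################################
245 ##########++++........+#############         +#############........+++##########
251 #++..................+##############.       .+############+...................##
257 ....................++##############..      .##############+....................
263 ...................++###############..      .###############+...................
269 ...................+################..      +################+..................
```

Request:
{"name": "move_arm", "arguments": {"dp": [[0,0,0],[0,0,0],[0,0,0],[0,0,0],[0,0,0],[0,0,0],[0,0,0],[0,0,0]], "delta_rot": [[0,0,0],[0,0,0],[0,0,0],[0,0,0],[0,0,0],[0,0,0],[0,0,0],[0,0,0]], "hand": [0.25,0.35,0.45,0.5,0.5,0.5,0.5,0.5]}}

```text
time: 10.0
tcp_pos: [0.5863, -0.1212, 0.1197]
orientation: [[0.594, -0.733, 0.333], [-0.794, -0.467, 0.389], [-0.13, -0.496, -0.859]]
wrist_force: [-0.1, 0.7, -0.5]
grip_width: 0.499
finger_force: 0.0
```

```bash
python3 nxt.py 59.5 -28 0 -.09 .12 4; python3 chk.py w6
cat > sub.py <<'E'
# sub-pixel mid columns: tab (dark on light), pointer line/tip (light on dark)
import cv2,sys,numpy as np
g=cv2.cvtColor(cv2.imread(f"pics/{sys.argv[1]}_full.png"),cv2.COLOR_BGR2GRAY).astype(float)
def edges(v,a,b):
    r=g[v,a:b];c=280-a;lv=(r[c]+ (r.min() if r[c]>120 else r.max()))/2;s=r[c]>lv
    i=c
    while i>0 and (r[i]>lv)==s:i-=1
    L=i+(lv-r[i])/(r[i+1]-r[i]);j=c
    while j<len(r)-1 and (r[j]>lv)==s:j+=1
    return a+(L+j-1+(lv-r[j-1])/(r[j]-r[j-1]))/2, (j-L)
print("tab",[tuple(np.round(edges(v,255,305),2)) for v in(139,143,147,151)])
print("ptr",[tuple(np.round(edges(v,262,298),2)) for v in(188,192,200,210,220,230,240,250,260,265)])
E
python3 sub.py w5; python3 sub.py w6; python3 mark.py w6
```

```text
t 10.0 grip pt panel mm [ -0.  -89.6  41.3] phi 59.53 j [ 0.39  0.67  0.13  1.97 -1.09  0.7  -1.12] w 46.9 F [-0.1  0.7 -0.5]
 dp [-4.51  0.2   6.45] rot [-0.17  0.01 -0.08] | per row 4 [-1.127  0.051  1.612] [-0.042  0.002 -0.02 ]
tab [(np.float64(279.37), np.float64(24.84)), (np.float64(279.36), np.float64(24.75)), (np.float64(279.42), np.float64(24.62)), (np.float64(279.38), np.float64(24.68))]
ptr [(np.float64(280.11), np.float64(12.9)), (np.float64(279.75), np.float64(12.25)), (np.float64(279.89), np.float64(9.25)), (np.float64(279.96), np.float64(9.23)), (np.float64(280.01), np.float64(9.41)), (np.float64(280.01), np.float64(9.41)), (np.float64(280.17), np.float64(9.47)), (np.float64(279.97), np.float64(9.45)), (np.float64(279.96), np.float64(9.18)), (np.float64(279.95), np.float64(9.2))]
tab [(np.float64(280.11), np.float64(25.27)), (np.float64(280.29), np.float64(24.9)), (np.float64(280.15), np.float64(24.89)), (np.float64(280.19), np.float64(24.96))]
ptr [(np.float64(280.77), np.float64(12.27)), (np.float64(280.5), np.float64(12.46)), (np.float64(280.88), np.float64(8.23)), (np.float64(280.86), np.float64(9.43)), (np.float64(281.0), np.float64(9.41)), (np.float64(280.92), np.float64(9.55)), (np.float64(281.07), np.float64(9.43)), (np.float64(280.99), np.float64(9.42)), (np.float64(280.98), np.float64(9.2)), (np.float64(280.95), np.float64(9.22))]
[280.3 148.3] 945 [[291, 129], [292, 130], [292, 163], [287, 168], [284, 170], [277, 170], [275, 169], [272, 167], [269, 164], [268, 134], [268, 130], [270, 129]]
r,phi,z 0.0003404817176954322 71.99157163460994 -0.07881675979244117 res [-0. -0.]
```

```bash
python3 - <<'E'
from scan import *
for Y,zz in((-.09,.15),(.06,.15),(.06,.086),(0,.086),(-.1,.086)):
  x=np.array(sensors.read_state()["joints"]);T=T_of(0,-28);t=W(q,[0,Y,zz])[0]+T[:,2]*.0188
  x,e=ik(t,T,x);print(Y,zz,x.round(2),round(e,4))
# cover estimate: fin top edge (z=.094) at Y=c in w1 (scaled 1.4 corners of fin top: ~(223,243),(227,?)...)
from fit2 import pw,proj
for c in(.05,.06,.07,.08): print(c,(proj("wrist",W(q,[[.045,c,.094],[-.045,c,.094],[.09,c-.065,.06],[-.09,c-.065,.06]]),pw)*1.4).round(0).tolist())
E
python3 nxt.py 0 -28 0 .06 .15 8
```

```text
-0.09 0.15 [-0.01  0.42  0.29  1.96 -0.23  0.67 -1.21] 0.0
0.06 0.15 [-0.27  0.4   0.22  1.97 -0.11  0.65 -1.62] 0.0
0.06 0.086 [-0.32  0.54  0.32  1.94 -0.28  0.58 -1.45] 0.0
0 0.086 [-0.16  0.53  0.25  1.95 -0.23  0.57 -1.39] 0.0
-0.1 0.086 [-0.02  0.55  0.33  1.92 -0.35  0.6  -1.09] 0.0
0.05 [[216.0, 242.0], [225.0, 350.0], [305.0, 181.0], [310.0, 384.0]]
0.06 [[205.0, 242.0], [214.0, 349.0], [293.0, 182.0], [299.0, 384.0]]
0.07 [[194.0, 242.0], [203.0, 348.0], [281.0, 182.0], [288.0, 383.0]]
0.08 [[183.0, 243.0], [193.0, 348.0], [269.0, 182.0], [278.0, 383.0]]
t 10.05 grip pt panel mm [ -0.  -89.5  41.3] phi 59.53 j [ 0.39  0.67  0.13  1.97 -1.09  0.7  -1.12] w 47.1 F [ 0.5 -0.3 -0.2]
 dp [-5.78 14.54  8.65] rot [-34.23   1.83  48.67] | per row 8 [-0.722  1.817  1.082] [-4.279  0.229  6.083]
```

Request:
{"name": "move_arm", "arguments": {"dp": [[-1.5,0.1,2.2],[-2.4,0.1,3.4],[-2.4,0.1,3.4],[0,2,0],[0.1,2,0],[0.1,2,0],[0.1,2,-0.1],[0,1,-0.1]], "delta_rot": [[0,0,0],[0,0,0],[0,0,0],[-4.28,0.23,6.08],[-4.28,0.23,6.08],[-4.28,0.23,6.08],[-4.28,0.23,6.08],[-4.28,0.23,6.08]], "hand": [0.5,0.5,0.5,0.8,1,1,1,1]}}

```text
time: 10.85
tcp_pos: [0.5265, -0.0263, 0.2081]
orientation: [[0.92, -0.357, 0.16], [-0.382, -0.909, 0.169], [0.085, -0.217, -0.973]]
wrist_force: [-0.2, -0.0, -0.4]
grip_width: 0.888
finger_force: 0.0
```

Request:
{"name": "move_arm", "arguments": {"dp": [[0.1,1.5,-0.1],[0.1,1.5,-0.1],[0,1.5,0],[0,0,0],[0,0,0],[0,0,0],[0,0,0],[0,0,0]], "delta_rot": [[-4.28,0.23,6.08],[-4.28,0.23,6.08],[-4.28,0.23,6.08],[0,0,0],[0,0,0],[0,0,0],[0,0,0],[0,0,0]], "hand": [1,1,1,1,1,1,1,1]}}

```text
time: 11.65
tcp_pos: [0.5283, 0.0154, 0.2057]
orientation: [[0.991, -0.06, 0.122], [-0.059, -0.998, -0.007], [0.122, 0.0, -0.993]]
wrist_force: [0.7, -0.3, 0.2]
grip_width: 1.0
finger_force: 0.0
```

```bash
python3 nxt.py 0 -28 0 .053 .086 4; python3 chk.py w7
python3 - <<'E'
from h import *; import json
from mark import load
q=np.load("q.npy");p=load("w7");g=cv2.cvtColor(cv2.imread("pics/w7_full.png"),6)
for c in(.04,.05,.06): print(c,proj("wrist",W(q,[[.045,c-.007,.094],[.045,c+.007,.094],[-.045,c-.007,.094],[-.045,c+.007,.094]]),p).round(0).tolist())
E
```

```text
t 11.65 grip pt panel mm [-1.000e-01  5.120e+01  1.495e+02] phi 0.16 j [-0.33  0.41  0.33  1.98 -0.2   0.66 -1.52] w 94.0 F [ 0.7 -0.3  0.2]
 dp [ 3.65 -0.02 -5.2 ] rot [0.01 0.01 0.2 ] | per row 4 [ 0.913 -0.005 -1.299] [0.001 0.001 0.051]
0.04 [[311.0, 144.0], [287.0, 144.0], [304.0, 246.0], [286.0, 246.0]]
0.05 [[294.0, 144.0], [270.0, 144.0], [291.0, 246.0], [272.0, 246.0]]
0.06 [[277.0, 144.0], [252.0, 144.0], [278.0, 246.0], [259.0, 246.0]]
```

Run:
```python
import cv2,numpy as np
g=cv2.cvtColor(cv2.imread("pics/w7_full.png"),6)
for v in range(100,300,12): print(v," ".join(f"{x//10:2d}" for x in g[v,190:370:4]))
```

```text
100 18 18 18 19 19 19 19 18 19 19 19 19 19 19 19 19 19 19 19 19 19 19 19 19 19 19 18 19 20 19 19 19 19 19 19 19 18 19 19 19 19 19 19 19 19
112 18 18 18 18 19 19 19 19 18 19 18 19 19 19 19 19 19 19 19 19 19 19 19 19 19 19 19 19 20 19 19 19 19 19 20 19 19 19 19 19 20 19 19 19 20
124 18 18 18 18 19 18 19 19 18 19 19 19 19 19 19 19 19 19 19 19 18 17 17 16 13 19 19 19 20 19 20 19 19 19 19 19 19 19 19 19 20 19 19 19 20
136 18 18 18 18 18 19 19 19 18 19 18 18 19 19 19 19 19 19 19 18 18 17 17 16 13 14 14 15 16 19 20 20 19 19 19 19 19 19 19 19 19 19 19 20 19
148 18 18 18 18 18 19 18 18 19 18 19 18 19 18 19 19 19 19 19 18 22 21 21 21 17 14 14 15 15 15 15 15 19 19 19 19 19 19 19 20 19 19 19 19 19
160 17 18 18 18 18 19 18 18 19 18 19 18 19 19 19 19 19 19 19 18 20 19 19 19 16 14 14 15 14 15 14 15 14 14 15 19 19 19 19 20 19 19 20 19 12
172 14 19 18 18 18 18 19 18 18 19 18 19 19 19 18 19 19 19 19 18 20 19 19 18 16 14 14 15 14 14 14 14 14 14 14 15 15 15 19 19 19 19 19 18 11
184 14 14 18 18 18 18 18 19 18 19 18 19 18 19 18 19 19 19 19 19 20 19 18 18 16 14 14 15 14 14 14 14 14 14 14 15 14 15 19 19 19 
[... 562 characters left out ...]
13 21
244 18 15 13 21 21 20 18 19 18 18 18 18 18 18 18 19 18 18 19 18 18 19 18 18 15 18 19 19 19 19 14 14 14 14 14 14 18 19 19 19  6  7  6 17 15
256 13  4  3  3  9  9 18 18 19 19 18 18 18 18 18 18 18 18 19 18 18 18 18 18 18 19 18 18 18 18 18 18 18 14 14 14 14 14 18 18  6  6  5  4  4
268  3  3  3  3 10 10  9 10 10 10  9  9 13 23 23 23 23 23 23 23 23 23 23 23 23  6  9  9  9  9  9  9  9  9  9  9  9  9  9  9  9 10  4  4  4
280  3  3  8  9  9 10 10  9  9  9  9  9 23 23 23 23 23 23 23 23 23 23 23 23  7  9  9  9  9  9  9  9  9  9  9  9  9  9  9  9  9 10  9  6  4
292  3  9  9  9  9  9  9  9  9  9  9 23 23 23 23 23 23 23 23 23 23 23 23  7  9  9  9  9  9  9  9  9  9  9  9  9  9  9  9  9  9  9  9 11 11
```

The grey levels put the fin top at columns 268–288, rows 146–250, which is c ≈ 52 mm. It lies midway between the open fingers, so I can go down over it.

Request:
{"name": "move_arm", "arguments": {"dp": [[0.61,0,-0.87],[0.61,0,-0.87],[0.61,0,-0.87],[0.61,0,-0.87],[0.61,0,-0.86],[0.6,0,-0.86],[0,0,0],[0,0,0]], "delta_rot": [[0,0,0.1],[0,0,0.1],[0,0,0],[0,0,0],[0,0,0],[0,0,0],[0,0,0],[0,0,0]], "hand": [1,1,1,1,1,1,0.6,0.4], "newtons": 5}}

```text
time: 12.5
tcp_pos: [0.5647, 0.0168, 0.1533]
orientation: [[0.991, -0.053, 0.121], [-0.053, -0.999, -0.007], [0.121, 0.0, -0.993]]
wrist_force: [-0.4, -0.0, -0.1]
grip_width: 0.864
finger_force: 0.0
```

Request:
{"name": "move_arm", "arguments": {"dp": [[0,0,0],[0,0,0],[0,0,0],[0,0,0],[0,0,0],[0,0,0],[0,0,0],[0,0,0]], "delta_rot": [[0,0,0],[0,0,0],[0,0,0],[0,0,0],[0,0,0],[0,0,0],[0,0,0],[0,0,0]], "hand": [0.2,0.1,0.1,0.1,0.1,0.1,0.1,0.1], "newtons": 5}}

```text
time: 13.3
tcp_pos: [0.5648, 0.0166, 0.1536]
orientation: [[0.991, -0.053, 0.122], [-0.053, -0.999, -0.007], [0.122, 0.001, -0.993]]
wrist_force: [-0.3, -2.6, -0.3]
grip_width: 0.189
finger_force: 1.4
```

```bash
python3 nxt.py 0 -28 0 -.09 .086 15
```

```text
t 13.3 grip pt panel mm [-0.2 54.5 85.9] phi -0.16 j [-0.29  0.53  0.29  1.94 -0.24  0.57 -1.47] w 17.7 F [-0.3 -2.6 -0.3]
 dp [-8.100e-01 -1.443e+01  1.000e-02] rot [ 0.03 -0.   -0.18] | per row 15 [-0.054 -0.962  0.001] [ 0.002 -0.    -0.012]
```

Request:
{"name": "move_arm", "arguments": {"dp": [[-0.03,-0.6,0],[-0.06,-1.2,0],[-0.07,-1.3,0],[-0.07,-1.3,0],[-0.07,-1.3,0],[-0.07,-1.3,0],[-0.07,-1.2,0],[-0.06,-1.0,0]], "delta_rot": [[0,0,0],[0,0,0],[0,0,0],[0,0,0],[0,0,0],[0,0,0],[0,0,0],[0,0,0]], "hand": [0.2,0.2,0.2,0.2,0.2,0.2,0.2,0.2]}}

```text
time: 14.1
tcp_pos: [0.5599, -0.0767, 0.1538]
orientation: [[0.991, -0.054, 0.122], [-0.054, -0.999, -0.007], [0.122, 0.0, -0.992]]
wrist_force: [1.5, 3.3, -1.0]
grip_width: 0.202
finger_force: 1.9
```

```bash
python3 nxt.py 0 -28 0 -.09 .086 8
```

```text
t 14.1 grip pt panel mm [  0.2 -39.   85.8] phi -0.11 j [-0.08  0.53  0.25  1.94 -0.25  0.57 -1.3 ] w 19.0 F [ 1.5  3.3 -1. ]
 dp [-0.32 -5.09  0.  ] rot [ 0.02  0.03 -0.11] | per row 8 [-0.039 -0.637  0.   ] [ 0.003  0.004 -0.014]
```

Request:
{"name": "move_arm", "arguments": {"dp": [[-0.04,-0.7,0],[-0.04,-0.7,0],[-0.04,-0.7,0],[-0.04,-0.6,0],[-0.03,-0.5,0],[-0.02,-0.4,0],[-0.02,-0.4,0],[-0.02,-0.4,0]], "delta_rot": [[0,0,0],[0,0,0],[0,0,0],[0,0,0],[0,0,0],[0,0,0],[0,0,0],[0,0,0]], "hand": [0.2,0.2,0.2,0.2,0.2,0.2,0.2,0.2]}}

```text
time: 14.9
tcp_pos: [0.5575, -0.1192, 0.1538]
orientation: [[0.991, -0.053, 0.122], [-0.053, -0.999, -0.007], [0.122, 0.0, -0.993]]
wrist_force: [1.9, 3.8, 1.1]
grip_width: 0.201
finger_force: 1.7
```

```bash
python3 nxt.py 0 -28 0 -.09 .086 8
```

```text
t 14.9 grip pt panel mm [  0.2 -81.6  85.8] phi -0.16 j [ 0.01  0.53  0.23  1.93 -0.25  0.58 -1.21] w 18.9 F [1.9 3.8 1.1]
 dp [-0.07 -0.84  0.  ] rot [ 0.01  0.02 -0.19] | per row 8 [-0.009 -0.105  0.   ] [ 0.001  0.002 -0.024]
```

Request:
{"name": "move_arm", "arguments": {"dp": [[-0.01,-0.2,0],[-0.01,-0.2,0],[-0.01,-0.2,0],[-0.01,-0.2,0],[-0.01,-0.15,0],[-0.01,-0.15,0],[-0.01,-0.15,0],[0,0,0]], "delta_rot": [[0,0,0],[0,0,0],[0,0,0],[0,0,0],[0,0,0],[0,0,0],[0,0,0],[0,0,0]], "hand": [0.2,0.2,0.2,0.2,0.2,0.2,0.2,0.2]}}

```text
time: 15.7
tcp_pos: [0.5567, -0.1304, 0.1537]
orientation: [[0.991, -0.052, 0.122], [-0.052, -0.999, -0.005], [0.122, -0.001, -0.993]]
wrist_force: [2.5, 6.4, 1.7]
grip_width: 0.201
finger_force: 2.7
```

```bash
python3 nxt.py 0 -28 0 -.09 .086 8
```

```text
t 15.7 grip pt panel mm [  0.1 -92.8  85.9] phi -0.14 j [ 0.04  0.54  0.23  1.92 -0.25  0.59 -1.19] w 18.9 F [2.5 6.4 1.7]
 dp [0.   0.28 0.01] rot [-0.08 -0.01 -0.23] | per row 8 [0.    0.035 0.001] [-0.01  -0.001 -0.029]
```

Request:
{"name": "move_arm", "arguments": {"dp": [[-0.01,-0.15,0],[-0.01,-0.15,0],[-0.01,-0.1,0],[0,0,0],[0,0,0],[0,0,0],[0,0,0],[0,0,0]], "delta_rot": [[0,0,0],[0,0,0],[0,0,0],[0,0,0],[0,0,0],[0,0,0],[0,0,0],[0,0,0]], "hand": [0.2,0.2,0.2,0.2,0.2,0.2,0.2,0.2]}}

```text
time: 16.5
tcp_pos: [0.5567, -0.1317, 0.1537]
orientation: [[0.991, -0.05, 0.121], [-0.05, -0.999, -0.002], [0.121, -0.004, -0.993]]
wrist_force: [2.6, 10.4, 2.8]
grip_width: 0.233
finger_force: 5.0
```

```bash
python3 nxt.py 0 -28 0 -.09 .086 8
```

```text
t 16.5 grip pt panel mm [  0.1 -94.2  85.8] phi -0.15 j [ 0.05  0.54  0.22  1.92 -0.25  0.59 -1.18] w 21.9 F [ 2.6 10.4  2.8]
 dp [0.   0.41 0.01] rot [-0.24 -0.02 -0.35] | per row 8 [0.001 0.051 0.001] [-0.03  -0.002 -0.044]
```

Force rises while the fin face stays put (centre at −90 mm, as expected), so the cover is at its stop. Next I'll open the fingers and back away.

Request:
{"name": "move_arm", "arguments": {"dp": [[0,0.2,0],[0,0.2,0],[0,0,0],[0,0,0],[-1.1,0.1,1.6],[-1.7,0.1,2.5],[-1.7,0.1,2.5],[-1.7,0.1,2.5]], "delta_rot": [[0,0,0],[0,0,0],[0,0,0],[0,0,0],[0,0,0],[0,0,0],[0,0,0],[0,0,0]], "hand": [0.3,0.4,0.5,0.6,0.6,0.6,0.6,0.6]}}

```text
time: 17.3
tcp_pos: [0.4931, -0.1283, 0.2453]
orientation: [[0.991, -0.054, 0.121], [-0.054, -0.999, -0.007], [0.121, 0.001, -0.993]]
wrist_force: [0.3, -0.0, -0.5]
grip_width: 0.6
finger_force: 0.0
```

Request:
{"name": "move_arm", "arguments": {"dp": [[0,0,2.5],[0,0,2.5],[0,0,2.5],[0,0,0],[0,0,0],[0,0,0],[0,0,0],[0,0,0]], "delta_rot": [[0,0,0],[0,0,0],[0,0,0],[0,0,0],[0,0,0],[0,0,0],[0,0,0],[0,0,0]], "hand": [0.6,0.6,0.6,0.6,0.6,0.6,0.6,0.6]}}

```text
time: 18.1
tcp_pos: [0.4938, -0.1276, 0.3187]
orientation: [[0.991, -0.053, 0.12], [-0.053, -0.999, -0.007], [0.12, 0.0, -0.993]]
wrist_force: [0.1, 0.6, 0.0]
grip_width: 0.598
finger_force: 0.0
```

```bash
python3 nxt.py 0 -28 0 -.09 .086 8
python3 - <<'E'
from h import *
im=cams.snapshot("wrist")[:,:,::-1];cv2.imwrite("pics/w8.png",cv2.resize(im,None,fx=1.4,fy=1.4))
E
```

```text
t 18.1 grip pt panel mm [ 43.2 -93.5 257.1] phi -0.14 j [-0.04  0.25  0.32  1.85 -0.13  0.94 -1.29] w 56.2 F [0.1 0.6 0. ]
 dp [ 6.29e+00 -1.00e-02 -1.65e+01] rot [-0.   -0.11 -0.17] | per row 8 [ 7.860e-01 -1.000e-03 -2.062e+00] [-0.    -0.013 -0.021]
```

View pics/w8.png

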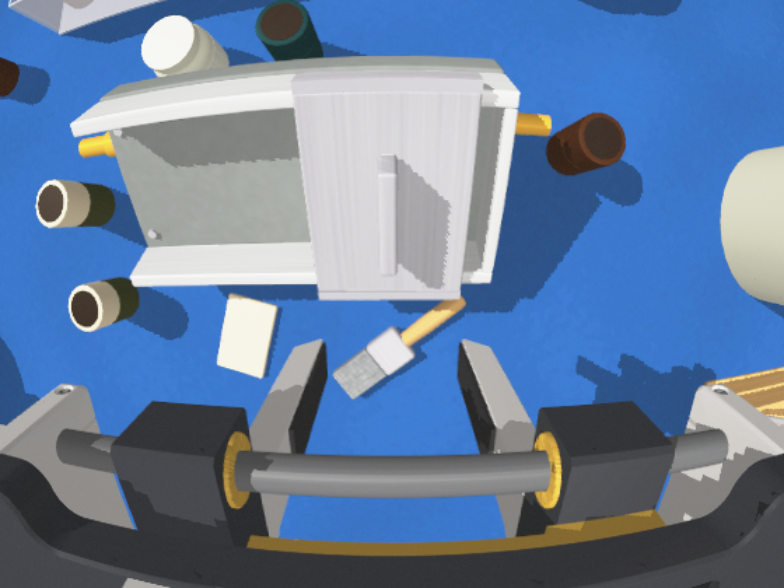

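The final view shows the cover centred over the knob, with its plate from x≈300 to 480 and the fin at (388,215). The pots, tile and brush all stand where they were, and the gripper is clear.

```bash
python3 -c "from rig import workorder;print(workorder.close_job())"
```

```text
the job is handed in; nothing more can be done
None
```

The job is handed in at about 18 s: the knob pointer was within about 0.3° of the mark after release, the lock cover is pushed to its stop over the knob, and the pots and other items look undisturbed in the last picture.

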